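# Turn the stand's deck over and stack the flat tins on it

## Task

Switch the stand from the salt mill to the flat oblong tins: set the mill upright on the round cork coaster, then turn the stand's reversible deck over so that the face with the two end lips is on top, and seat it fully home on the stand's two pins (they are off centre, so it seats only one way round). Then stack all the flat tins, flat and either way up, in one straight, square column on the deck between its lips, and leave the other things where they are.

Things in the scene. Friction and masses are not known exactly. Their poses are not given: they have to be found in the camera images.
- stand: fixed dark steel stand: foot plate 90 x 130 x 6 mm, pedestal 36 (x) by 100 (y) mm, flat top 40 mm above the worktop. Two pins, 8 mm thick, 9 mm high, tapered tips, rise from the top at x = +11, y = -42 and +42 mm. Origin: centre of the underside; y along its length, z up. Seated, the deck's origin is 46 mm straight above this origin.
- deck: wooden reversible deck, 60 (x) by 124 (y) by 12 (z) mm, 0.16 kg; 12 mm square holes through it at x = +11, y = -42 and +42 mm. Origin: centre of the slab. +z points out of its plain face; the other face has a lip, 6 mm thick, 5 mm high, across each short end (112 mm clear between). Starts seated plain face up under the mill. Its long sides overhang the pedestal by 12 mm and are free.
- rest: fixed aid to stand the deck on a short end between two grips (use is optional): wooden foot 80 x 100 x 12 mm (slot floor 12 mm up), wire slot along its x, 22 mm clear in y, centred on the origin (the deck's lipped end is 17 mm thick). Wires span x = -16 to +16 mm, straight to 36 mm, flared outward to 52 mm above the worktop. Origin: centre of the underside, z up.
- mill: white salt mill with a pale ribbed cap, 44 mm across, 90 mm high. Origin: centre of the underside, z up. Starts upright in the middle of the deck.
- coaster: fixed round cork coaster, 90 mm across, 5 mm thick, on the worktop. Origin: centre of the underside.
- flat_tin_1: one of four alike closed flat oblong tins (2 to 4 present), dull gold with a flat blue lid, rounded corners; 63 (x) by 105 (y) mm over the rim, 26 mm high, 0.15 kg, stackable. Origin: centre of the face opposite the lid; y along its length, z out of the lid. Starts flat on the worktop, lid up; the long sides are 60 mm apart where fingers meet them.
- flat_tin_2: one of four alike closed flat oblong tins (2 to 4 present), dull gold with a flat blue lid, rounded corners; 63 (x) by 105 (y) mm over the rim, 26 mm high, 0.15 kg, stackable. Origin: centre of the face opposite the lid; y along its length, z out of the lid. Starts flat on the worktop, lid up; the long sides are 60 mm apart where fingers meet them.
- flat_tin_3: one of four alike closed flat oblong tins (2 to 4 present), dull gold with a flat blue lid, rounded corners; 63 (x) by 105 (y) mm over the rim, 26 mm high, 0.15 kg, stackable. Origin: centre of the face opposite the lid; y along its length, z out of the lid. Starts flat on the worktop, lid up; the long sides are 60 mm apart where fingers meet them.
- flat_tin_4: one of four alike closed flat oblong tins (2 to 4 present), dull gold with a flat blue lid, rounded corners; 63 (x) by 105 (y) mm over the rim, 26 mm high, 0.15 kg, stackable. Origin: centre of the face opposite the lid; y along its length, z out of the lid. Starts flat on the worktop, lid up; the long sides are 60 mm apart where fingers meet them.
- microwave_corner (a point): upper right front corner of the fixed microwave, 260 mm high, which fills the space behind: its front runs from this corner back to the left (x grows 0.65 m per metre of y), its right side back to the right. Carry things round it on the robot's side, or above it.
- candle: bystander: tea light, 38 mm across, 15 mm high; origin centre of the underside
- teaspoon: bystander: teaspoon lying on the worktop, 130 mm long; origin centre of the underside
- round_tin: bystander: upright round food tin, 58 mm across, 72 mm high; origin centre of the underside
- spice_jar: bystander: spice jar with a green cap, 46 mm across, 106 mm high; origin centre of the underside
Things that resemble listed ones, but are neither listed nor needed, are in the scene too. What is shaped like the flat_tin_2 but black or red is not meant. What is shaped like the flat_tin_1 but turquoise is not meant.

How it is judged:
On the way, in this order (a step that is already met when the one before it is completed fails the run):
1. the mill stands on the coaster, let go (horizontal distance between mill and coaster below 0.025 m and angle between mill's own z axis and vertical below 0.1 rad and height (world z) of mill between 0.002 and 0.01 m and contact force between mill and the fingers below 0.1 N), for 0.2 s.
2. the deck is seated on the pins, lipped face up, let go, with no flat tin on it yet (x of deck in the frame of stand between -0.004 and 0.004 m and y of deck in the frame of stand between -0.004 and 0.004 m and z of deck in the frame of stand between 0.043 and 0.049 m and angle between deck's own z axis and vertical above 3.07 rad and angle between the y axis of deck and the y axis of stand, either way round below 0.09 rad and contact force between deck and the fingers below 0.1 N and contact force between deck and flat_tin_1 below 0.05 N and contact force between deck and flat_tin_2 below 0.05 N and contact force between deck and flat_tin_3 below 0.05 N and contact force between deck and flat_tin_4 below 0.05 N), for 0.2 s.
At the end, for the whole second after the job is handed in: Mill upright on the coaster, within 25 mm of its middle; deck lipped face up and fully down on the stand, within 4 mm and 0.09 rad of its seat; every flat tin present flat, either way up, in one column on the deck, each within 9 mm and 0.12 rad of its centre and direction; all at rest (x of deck in the frame of stand between -0.004 and 0.004 m and y of deck in the frame of stand between -0.004 and 0.004 m and z of deck in the frame of stand between 0.043 and 0.049 m and angle between deck's own z axis and vertical above 3.07 rad and angle between the y axis of deck and the y axis of stand, either way round below 0.09 rad and horizontal distance between mill and coaster below 0.025 m and angle between mill's own z axis and vertical below 0.1 rad and height (world z) of mill between 0.002 and 0.01 m and linear speed of each of deck, mill, flat_tin_1, flat_tin_2, flat_tin_3, flat_tin_4 below 0.02 m/s and horizontal distance between each of flat_tin_1, flat_tin_2, flat_tin_3, flat_tin_4 and deck below 0.009 m and angle between the y axis of each of flat_tin_1, flat_tin_2, flat_tin_3, flat_tin_4 and the y axis of deck, either way round below 0.12 rad and angle between the z axis of each of flat_tin_1, flat_tin_2, flat_tin_3, flat_tin_4 and the z axis of stand, either way round below 0.09 rad and height (world z) of each of flat_tin_1, flat_tin_2, flat_tin_3, flat_tin_4 above 0.048 m); the robot touches nothing.
It fails at once if a bystander is pushed more than 30 mm or knocked over (distance of any of candle, teaspoon, round_tin, spice_jar from where it was at the start of the episode above 0.03 m or angle between any of candle, teaspoon, round_tin, spice_jar's own z axis and vertical above 0.6 rad).
It fails at once if the salt mill is tipped over (angle between mill's own z axis and vertical above 0.7 rad).
Of flat_tin_1, flat_tin_2, flat_tin_3, flat_tin_4 only 2 to 4 are there at a start; the rules pass over those that are not, and their reading is None.
At some moment in a run one of flat_tin_1, flat_tin_2, flat_tin_3, flat_tin_4 may be knocked a few centimetres aside while the robot is not near it.
It also fails if it takes over 210 s, if anything falls off the work surface, if the arm or the gripper's body presses on something with over 40 N, if the wrist force passes 120 N, or if a joint passes its speed limit or range.

## Robot

A 6-joint arm with a two-finger parallel gripper is mounted at the origin on a cart in front of the work surface, level with it; the furniture and walls round the work are solid. World frame = base frame: x ahead of the robot, y to its left, z up, the work surface at z = 0. Lengths are in m, angles in rad, forces in N, time in s.
With the tool pointing down it reaches from about 0.35 to 1 m from the base axis. Payload 7.1 kg.
Tool frame: the origin (TCP) lies at the very end of the fingers, on their centre line; the grasp point (between the pads) lies 19 mm behind it; y points along the fingers, z is the direction in which the jaws open and shut, and the axes are right-handed (so a half turn about y gives the same grasp; the last joint's range is limited). The gripper opens to 85 mm and grips with 20 to 120 N. Pads are 22 mm wide; open, the fingers measure 114 mm over their backs; the gripper's body (76 mm by 85 mm) begins 54 mm behind the grasp point. The pads swing forward as they close: fully open they stand 13 mm farther back than shut.
Start: joints at [1.155, 0.423, 1.63, -0, 1.089, -0.019], TCP at [0.242, 0.576, 0.231] pointing down, gripper open.
Joint ranges: [-3, 3], [-0.9, 2.11], [0.09, 2.58], [-1.31, 4.45], [0.11, 2.69], [-2.54, 2.54]. Speed limits (rad/s): [2.39, 2.39, 3.01, 3.14, 3.14, 3.14].

## Interface

Orientations are given as a unit quaternion [w, x, y, z].
In Python, from station import r gives the robot as it stands.
- The arm moves only by the tool play_rows, never from a script. Its argument "plan" is a list that holds one entry, the list of rows, each a list of 7 numbers: the turn, a rotation vector about the world's x, y, z in degrees, then the shift along the world's x, y, z in cm, then the opening, from -1 (shut) to 1 (fully open). In form: [[[wx, wy, wz, x, y, z, gripper], ...]]. A call has 1 to 8 rows; each row shifts and turns the commanded pose from where the row before left it; what a row does not reach is not made up. A row lasts 1/12 s, in which the tool goes at most 41.7 mm and 7.16 degrees, less where a joint would pass 70% of its speed; a pose out of reach is approached as far as the arm can. A call is refused whole if a number of a shift passes 4.17 or a number of a turn 7.16, either way. A call with a gripper value outside its range is refused whole. The fingers move at their own pace and stop on an object; "newtons" is the grip in N (left out, the last holds). Time passes only in rows, so rows that do not move let the fingers close. It gives the time, the measured TCP pose, the force and the opening at its end, in the units of the state.
- r.sense(): the state, without advancing time (a new reading comes with each control period).
- r.read_camera(name): name is "scene" or "side" or "wrist"; returns (picture, depth): 384x512x3 uint8, blue, green, red; 384x512 float32, m along the optical axis (not along the pixel's ray), 0 where there is no reading.
- r.camera_info(name): a dict with "vertical_fov" (degrees; the focal length in pixels is half the picture's height over the tangent of half this angle, whatever the lens; pixels are square), "cx", "cy" (the principal point, pixels), "dist_coeffs" ([k1, k2, p1, p2, k3] as OpenCV has them; the pictures are not rectified), "eye" and "rotation" of the camera in the world. Camera axes: x right, y up, looking along -z (the intrinsics and any distortion apply to the point x, -y, -z); pixel columns grow to the right and rows downward; lengths in m; the calibration is good to about 2 mm. A picture is of the moment at which its call begins: read the wrist's pose just before it. camera_info takes no time and is no camera call; for the wrist camera it gives the pose at the moment of the call.
- r.close_job(): hands the job in, once; it reports no verdict.
The state is a dict: "clock": time; "qpos": joint angles; "joint_vel": joint speeds; "joint_efforts": joint torques, N m; "tcp_pos": TCP position; "orientation": TCP orientation; "ft_force": force on the tool from outside, world axes, zero at the start; "moment": the same for the moment, N m; "finger_gap": opening from 0.0 (shut) to 1.0 (fully open).
Only numpy, scipy, OpenCV 4.12 (cv2) and the standard library are available. Lean on these libraries where they do the work, as an engineer would, in place of code of your own. Each camera call takes 0.05 s, during which the arm holds its last target. There are 200 camera calls.

## Working session

There is one attempt and no reset: what is moved stays moved. The work goes in short steps, Python scripts to look and compute and a tool call to move; the robot and the scene stay as the last step left them, time stands still between calls to the robot, and variables do not carry over. Pictures are saved under pics/ and viewed, about 12 in all and at most 16, crops included, and the job is handed in when it is done.

Besides the shell and the picture viewer there is one more tool, called after "Emit:" as a command line: name --argument value ..., lists and objects as JSON in quotes. play_rows: Moves the arm, as the interface text tells. Its arguments: {"type":"object","properties":{"plan":{"type":"array","items":{"type":"array","items":{"type":"array","items":{"type":"number"}}}},"newtons":{"type":"number"}},"required":["plan"]}

```bash
ls; mkdir -p pics; cat > h.py <<'E'
import numpy as np, cv2
from station import r
def K(n):
    c=r.camera_info(n); f=192/np.tan(np.radians(c['vertical_fov'])/2)
    return np.array([[f,0,c['cx']],[0,f,c['cy']],[0,0,1]]),np.array(c['dist_coeffs'],float),np.array(c['eye']),np.array(c['rotation']).reshape(3,3)
def rays(n,px,cam=None):
    k,d,e,R=cam or K(n)
    u=cv2.undistortPoints(np.array(px,float).reshape(-1,1,2),k,d).reshape(-1,2)
    return e,np.c_[u[:,0],-u[:,1],-np.ones(len(u))]@R.T
def plane(n,px,z,cam=None):
    e,v=rays(n,px,cam); return e+v*((z-e[2])/v[:,2])[:,None]
def cloud(n,depth,cam=None):
    yy,xx=np.mgrid[0:384,0:512]; e,v=rays(n,np.c_[xx.ravel(),yy.ravel()],cam)
    return (e+v*depth.reshape(-1,1)).reshape(384,512,3)
def shot(n):
    cam=K(n); p,d=r.read_camera(n); return p,d,cam
E
python3 - <<'E'
from h import *
s=r.sense(); print({k:np.round(v,3).tolist() for k,v in s.items()})
for n in ['scene','side','wrist']:
    p,d,c=shot(n); cv2.imwrite(f'pics/{n}0.png',p); np.savez(f'{n}0.npz',p=p,d=d,k=c[0],dc=c[1],e=c[2],R=c[3]); print(n,c[2].round(3),c[3].round(2).tolist(),c[0][0,0], c[1])
a=cv2.imread('pics/scene0.png');b=cv2.imread('pics/side0.png')
cv2.imwrite('pics/both.png',cv2.resize(np.vstack([a,b]),(400*1,600)))
E
```

```text
pics
{'clock': 0.0, 'qpos': [1.155, 0.424, 1.631, 0.0, 1.089, -0.019], 'joint_vel': [-0.0, -0.001, -0.0, -0.0, -0.001, 0.0], 'joint_efforts': [-0.002, -55.739, -28.174, -0.0, 0.007, 0.0], 'tcp_pos': [0.241, 0.576, 0.231], 'orientation': [-0.693, 0.694, -0.139, 0.139], 'ft_force': [0.473, -0.826, -0.235], 'moment': [0.014, 0.018, -0.025], 'finger_gap': 1.001}Traceback (most recent call last):
  File "<stdin>", line 4, in <module>
  File "h.py", line 16, in shot
    cam=K(n); p,d=r.read_camera(n); return p,d,cam
  File "h.py", line 5, in K
    return np.array([[f,0,c['cx']],[0,f,c['cy']],[0,0,1]]),np.array(c['dist_coeffs'],float),np.array(c['eye']),np.array(c['rotation']).reshape(3,3)
                                                                                                               ~~~~~~~~~~~~~~~~~~~~~~~~~~~~~~~^^^^^
ValueError: cannot reshape array of size 4 into shape (3,3)
```

Rotation is a quaternion (w first).

```bash
sed -i "s/np.array(c\['rotation'\]).reshape(3,3)/Rot.from_quat(np.roll(c['rotation'],-1)).as_matrix()/; 1a from scipy.spatial.transform import Rotation as Rot" h.py
cat >> h.py <<'E'
def save(n,tag):
    p,d,c=shot(n); cv2.imwrite(f'pics/{n}{tag}.png',p); np.savez(f'{n}{tag}.npz',p=p,d=d,k=c[0],dc=c[1],e=c[2],R=c[3])
def load(n,tag):
    z=np.load(f'{n}{tag}.npz'); return z['p'],z['d'],(z['k'],z['dc'],z['e'],z['R'])
E
python3 - <<'E'
from h import *
for n in ['scene','side','wrist']:
    save(n,'0'); p,d,c=load(n,'0'); print(n,c[2].round(3),c[3].round(2).tolist(),c[0][0,0], c[1])
    q=cloud(n,d,c); print(q[::96,::128].round(2).tolist())
E
```

```text
scene [-0.494  0.975  1.069] [[-0.76, 0.35, -0.55], [-0.65, -0.41, 0.64], [-0.0, 0.85, 0.53]] 428.130602008512 [-0.05232305  0.          0.          0.          0.        ]
[[[0.08, 0.77, 1.0], [1.04, -0.04, 0.82], [0.78, -0.49, 0.79], [0.46, -1.05, 0.76]], [[-0.33, 0.92, 1.02], [0.17, 0.57, 0.8], [0.07, 0.33, 0.76], [0.41, -1.11, 0.28]], [[-0.32, 0.93, 0.97], [-0.18, 0.8, 0.85], [0.59, -0.28, 0.01], [-0.14, 0.07, 0.48]], [[-0.29, 0.94, 0.91], [-0.34, 0.9, 0.91], [0.2, 0.18, 0.0], [-0.14, -0.11, 0.0]]]
side [-0.711 -0.475  1.128] [[0.29, 0.6, -0.75], [-0.96, 0.19, -0.22], [0.01, 0.78, 0.63]] 395.713800350147 [-0.13690352  0.          0.          0.          0.        ]
[[[0.3, 0.73, 0.87], [0.71, 0.49, 0.76], [1.11, 0.08, 0.69], [0.78, -0.49, 0.82]], [[0.22, 0.78, 0.54], [0.65, 0.53, 0.36], [1.0, 0.04, 0.26], [0.75, -0.55, 0.47]], [[0.09, 0.84, 0.17], [-0.08, 0.05, 0.5], [0.57, -0.09, 0.02], [0.69, -0.63, 0.05]], [[-0.21, 0.65, -0.0], [0.03, 0.26, -0.12], [0.22, -0.2, -0.17], [0.22, -0.67, -0.0]]]
wrist [0.167 0.608 0.373] [[0.39, -0.88, -0.29], [0.92, 0.37, 0.12], [-0.0, -0.31, 0.95]] 299.690201928804 [-0.01514183  0.          0.          0.          0.        ]
[[[-0.03, 0.38, 0.0], [0.02, 0.51, 0.0], [0.08, 0.64, 0.0], [0.13, 0.77, 0.0]], [[0.05, 0.32, 0.0], [0.11, 0.46, 0.0], [0.17, 0.6, 0.0], [0.23, 0.74, 0.0]], [[0.15, 0.24, 0.0], [0.22, 0.4, 0.0], [0.28, 0.55, -0.0], [0.34, 0.71, 0.01]], [[0.27, 0.14, 0.0], [0.21, 0.54, 0.28], [0.42, 0.49, 0.0], [0.25, 0.62, 0.28]]]
```

View pics/scene0.png

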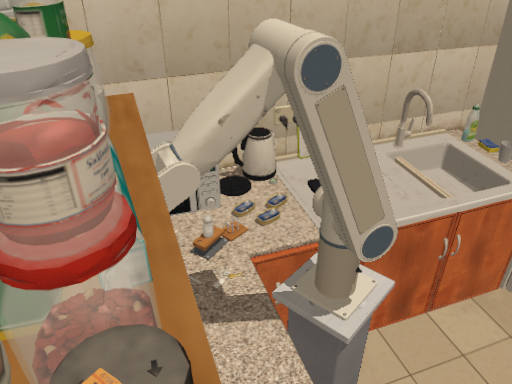

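View pics/side0.png

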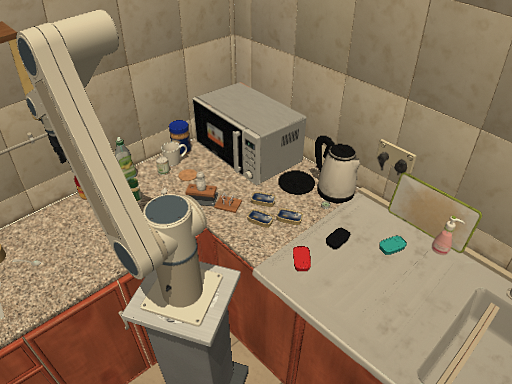

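The side view shows three blue-lidded tins at (263,199), (260,217) and (289,215). Red, black and turquoise lookalikes are at (302,258), (338,238) and (393,244). The mill on the deck is near (200,180), with a possible coaster at (188,174). I'll check these in a close crop.

```bash
python3 - <<'E'
from h import *
p,d,c=load('side','0'); a=cv2.resize(p[140:235,145:310],None,fx=4.8,fy=4.8,interpolation=cv2.INTER_CUBIC)
p2,_,_=load('scene','0'); b=cv2.resize(p2[180:290,170:310],None,fx=4,fy=4,interpolation=cv2.INTER_CUBIC)
cv2.imwrite('pics/c1.png',a); cv2.imwrite('pics/c2.png',b)
q=cloud('side',d,c)
for px in [(263,199),(260,217),(289,215),(200,180),(188,174),(297,182),(165,162),(228,203),(205,192),(232,178)]: print(px,q[px[1],px[0]].round(3))
E
```

```text
(263, 199) [ 0.526 -0.137  0.026]
(260, 217) [ 0.418 -0.155  0.023]
(289, 215) [ 0.464 -0.266  0.024]
(200, 180) [0.47  0.123 0.111]
(188, 174) [0.621 0.259 0.003]
(297, 182) [ 0.7   -0.248  0.014]
(165, 162) [0.602 0.361 0.064]
(228, 203) [0.48  0.006 0.005]
(205, 192) [0.468 0.104 0.052]
(232, 178) [0.654 0.05  0.002]
```

View pics/c1.png

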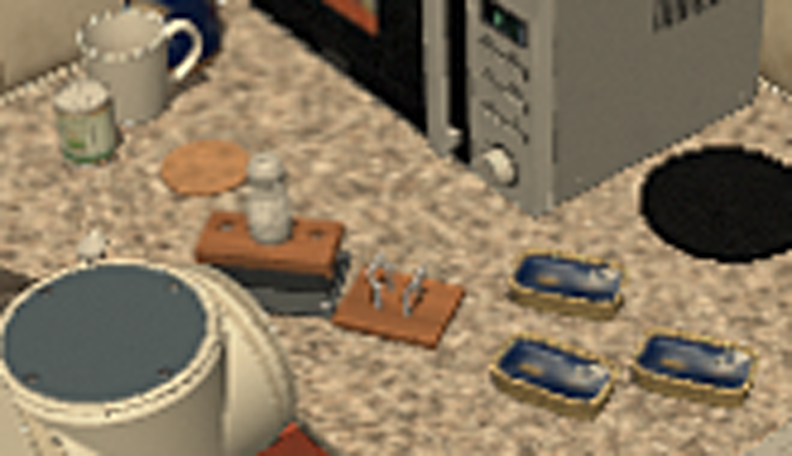

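View pics/c2.png

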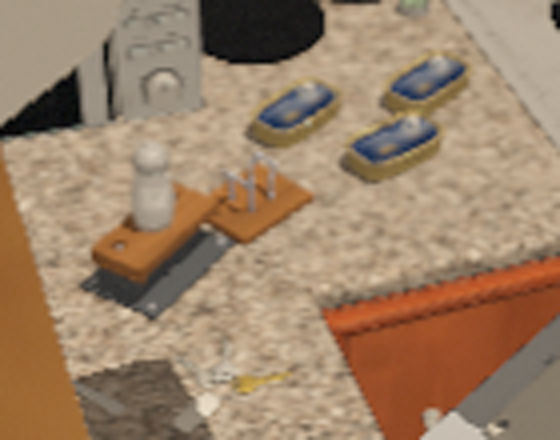

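Emit:
play_rows --plan '[[[0,0,0,0,0,3,1],[0,0,0,1.5,-3.7,0.7,1],[0,0,0,1.5,-3.7,0.7,1],[0,0,0,1.5,-3.7,0.7,1],[0,0,0,1.5,-3.7,0.7,1],[0,0,0,1.5,-3.7,0.7,1],[0,0,0,1.5,-3.7,0.7,1],[0,0,0,1.5,-3.7,0.7,1]]]'

```text
clock: 0.82
tcp_pos: [0.3466, 0.3155, 0.3105]
orientation: [-0.693, 0.693, -0.139, 0.139]
ft_force: [0.6, 0.7, -0.0]
finger_gap: 0.999
```

Emit:
play_rows --plan '[[[0,0,0,1.5,-3.7,0.7,1],[0,0,0,1.5,-3.7,0.7,1],[0,0,0,1.5,-3.7,0.7,1],[0,0,0,1.5,-3.7,0.7,1],[0,0,0,1.5,-3.7,0.7,1],[0,0,0,1.5,-3.7,0.7,1],[0,0,0,0,0,0,1],[0,0,0,0,0,0,1]]]'

```text
clock: 1.48
tcp_pos: [0.4371, 0.0935, 0.3526]
orientation: [0.693, -0.693, 0.141, -0.141]
ft_force: [0.3, 0.1, -1.2]
finger_gap: 0.998
```

```bash
python3 - <<'E'
from h import *
s=r.sense(); print(s['clock'],s['tcp_pos'],s['ft_force']); R=Rot.from_quat(np.roll(s['orientation'],-1)).as_matrix(); print(R.round(3))
save('wrist','1'); p,d,c=load('wrist','1'); print(R.T@(c[2]-s['tcp_pos']),c[2])
q=cloud('wrist',d,c); v=(d>0)
hsv=cv2.cvtColor(p,cv2.COLOR_BGR2HSV)
blue=cv2.inRange(hsv,(100,80,30),(130,255,255))
def comps(m,amin=150):
    m=cv2.morphologyEx(m,cv2.MORPH_CLOSE,np.ones((5,5)))
    n,l,st,ce=cv2.connectedComponentsWithStats(m)
    return [(l==i) for i in range(1,n) if st[i,4]>amin]
for m in comps(blue):
    g=q[m]; h=np.median(g[:,2]); (cx,cy),(w,hh),a=cv2.minAreaRect((g[:,:2]*1000).astype(np.float32)); ys,xs=np.nonzero(m); print('blue',xs.mean().round(),ys.mean().round(),'c',round(cx,1),round(cy,1),round(w,1),round(hh,1),round(a,1),'z',h.round(4))
# slab heights map
for lo,hi in [(.045,.058),(.085,.11)]:
    m=((q[...,2]>lo)&(q[...,2]<hi)&v).astype(np.uint8)*255
    for k in comps(m,100):
        g=q[k]; g=g[(g[:,2]>lo)&(g[:,2]<hi)]; rr=cv2.minAreaRect((g[:,:2]*1000).astype(np.float32)); ys,xs=np.nonzero(k); print(lo,xs.mean().round(),ys.mean().round(),np.round(rr[0],1),np.round(rr[1],1),round(rr[2],1),np.median(g[:,2]))
E
```

```text
1.4833 [0.43711023 0.09354752 0.35256053] [ 0.32813564  0.10735424 -1.1880109 ]
[[ 0.92   0.001  0.391]
 [-0.391  0.     0.92 ]
 [ 0.    -1.     0.   ]]
[-0.08075261 -0.14282099  0.00053588] [0.36291387 0.12558137 0.49534651]
blue 506.0 308.0 c 773.4 337.1 12.2 57.1 63.5 z 0.1432
0.045 445.0 27.0 [383.6 388.9] [19.5 45. ] 85.8 0.05121892537182837
0.045 295.0 161.0 [480.4 132.2] [ 60.5 124.2] 9.2 0.05194584706045302
0.045 464.0 171.0 [595.5 371.6] [22.1 53.8] 42.6 0.05159392152343337
0.045 466.0 211.0 [666.3 359.7] [28.5 76.8] 36.9 0.05131774283329321
0.045 494.0 229.0 [708.7 391.8] [26.8 70.3] 37.8 0.05195269264610125
0.045 245.0 284.0 [646.9 -23. ] [111.   28.1] 52.3 0.05182256912018207
0.045 324.0 299.0 [729.9  91.9] [114.    3.1] 57.1 0.05177122505617621
0.085 482.0 16.0 [388.2 400.5] [45.6 37.9] 60.6 0.10514634010216323
0.085 295.0 165.0 [475.7 131. ] [41.5 26.8] 84.4 0.09733924622495987
0.085 489.0 259.0 [730.9 361.4] [ 66.8 177.1] 85.6 0.09328378351180133
0.085 251.0 304.0 [661.2 -17.2] [135.6  36.3] 70.1 0.10051658235463595
0.085 328.0 318.0 [730.   91.1] [112.9   3.7] 56.8 0.09804510539048575
0.085 89.0 377.0 [ 695.5 -345.5] [47.   7.4] 11.7 0.09492312845637774
```

View pics/wrist1.png

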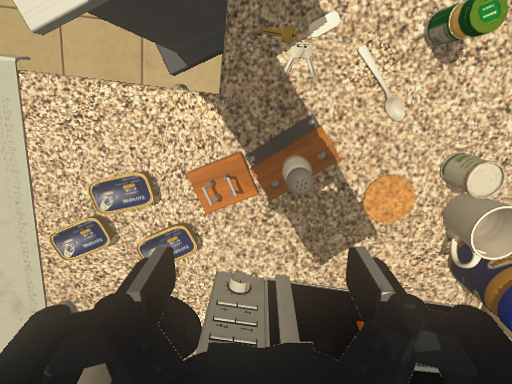

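Wrist view: the tins are at (122,193), (80,239) and (166,244), all gold with a blue lid. The rest is at (221,182), the deck with the mill at (295,160), its holes at about (276,183) and (322,156), and the cork coaster at (389,198). The jar, round tin, mug and spoon stay clear of the work. Next I'll get exact poses.

```bash
python3 - <<'E'
from h import *
p,d,c=load('wrist','1'); q=cloud('wrist',d,c); v=d>0
def rect(g):
    rr=cv2.minAreaRect((g[:,:2]*1000).astype(np.float32)); return np.round(rr[0],1),np.round(rr[1],1),round(rr[2],1)
def region(x0,y0,x1,y1,lo,hi,name):
    m=np.zeros_like(v); m[y0:y1,x0:x1]=1; m&=v&(q[...,2]>lo)&(q[...,2]<hi)
    m=cv2.morphologyEx(m.astype(np.uint8),cv2.MORPH_OPEN,np.ones((3,3)))>0
    g=q[m]; print(name,rect(g),len(g),np.median(g[:,2]).round(4))
region(85,165,160,215,.018,.032,'A'); region(45,212,115,265,.018,.032,'B'); region(132,218,200,270,.018,.032,'C')
region(180,145,262,220,.008,.016,'rest'); region(180,145,262,220,.025,.06,'wires')
region(235,100,350,205,.047,.056,'deck'); region(270,140,330,200,.085,.1,'milltop'); region(235,100,350,205,.07,.08,'mill mid')
print('table z',np.median(q[120:160,100:150,2]))
hsv=cv2.cvtColor(p,cv2.COLOR_BGR2HSV); o=hsv[205,395]; print(o)
m=np.zeros(v.shape,np.uint8); m[165:230,355:420]=cv2.inRange(hsv,(4,90,120),(22,255,255))[165:230,355:420]
m=cv2.morphologyEx(m,cv2.MORPH_OPEN,np.ones((3,3)));g=q[(m>0)&v]; cn=max(cv2.findContours(m,0,1)[0],key=cv2.contourArea); print('coaster',cv2.minEnclosingCircle((g[:,:2]*1000).astype(np.float32)),np.median(g[:,2]),cv2.minEnclosingCircle(cn))
print('holes',plane('wrist',[(276,183),(322,156)],.052,c).round(4).tolist())
print('mw corner',[ (px,q[px[1],px[0]].round(3).tolist()) for px in [(222,274),(215,300),(205,340),(280,290),(262,280)]])
w=cv2.resize(p[90:260,180:430],None,fx=3,fy=3,interpolation=cv2.INTER_CUBIC); cv2.imwrite('pics/w1c.png',w)
E
```

```text
A (array([ 420.5, -152.4]), array([104.9,  63.3]), 79.4) 2112 0.0231
B (array([ 465.9, -264.5]), array([106.8,  63.2]), 89.3) 1853 0.0234
C (array([ 538.9, -131.1]), array([ 62.8, 106. ]), 0.2) 1296 0.0231
rest (array([474.6,   7.8]), array([100.2,  80.4]), 88.4) 2428 0.012
wires (array([474.3,  35.5]), array([ 33.5, 101.9]), 0.2) 346 0.0517
deck (array([480.4, 132.2]), array([ 60.4, 124.2]), 9.2) 2347 0.052
milltop (array([469.3, 128.9]), array([13.5, 39.2]), 5.1) 124 0.0925
mill mid (array([0., 0.]), array([0., 0.]), 0.0) 0 nan
table z 0.0006124419232301503
[ 15 157 179]
coaster ((615.004638671875, 260.8415832519531), 87.47551727294922) 0.0039649253727915 ((386.5, 199.5), 43.15679168701172)
holes [[0.497, 0.0948, 0.052], [0.4847, 0.1744, 0.052]]
mw corner [((222, 274), [0.629, -0.064, 0.022]), ((215, 300), [0.628, -0.066, 0.095]), ((205, 340), [0.628, -0.068, 0.176]), ((280, 290), [0.662, 0.033, 0.079]), ((262, 280), [0.67, -0.002, 0.022])]
  return _methods._mean(a, axis=axis, dtype=dtype,
  ret = ret.dtype.type(ret / rcount)
```

View pics/w1c.png

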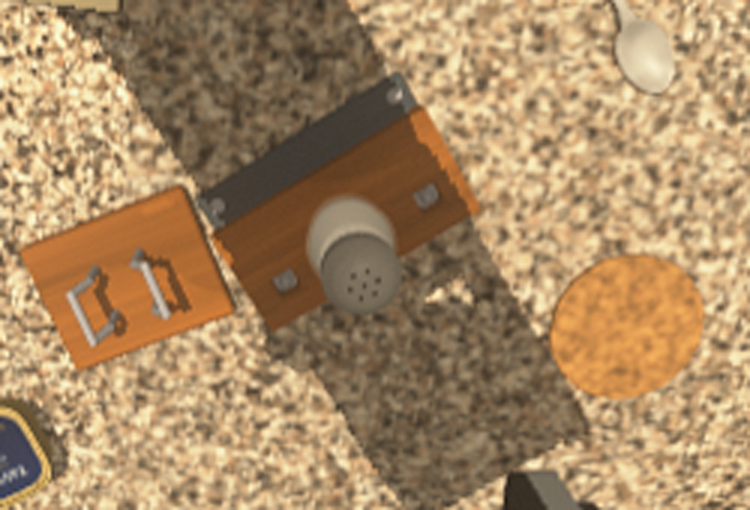

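```bash
python3 - <<'E'
from h import *
p,d,c=load('wrist','1')
print(plane('wrist',[(299.8,182)],.142,c),plane('wrist',[(389,198.7)],.005,c), plane('wrist',[(297,171)],.115,c))
pt=plane('wrist',[(550/3+180,326/3+90),(703/3+180,320/3+90),(627/3+180,255/3+90),(625/3+180,398/3+90)],.005,c);print(pt.round(4))
s=r.sense();print(s['qpos'],s['tcp_pos'])
q=cloud('wrist',d,c); m=(d>0)&(abs(q[...,0]-.48)<.05)&(abs(q[...,1]-.132)<.05)&(q[...,2]>.06)
for z in np.arange(.06,.15,.01):
    g=q[m&(q[...,2]>z)&(q[...,2]<z+.01)]; 
    if len(g): print(round(z,3),len(g),g.min(0).round(3),g.max(0).round(3))
E
```

```text
[[0.4800766  0.12848105 0.142     ]] [[0.61489823 0.26231328 0.005     ]] [[0.47350466 0.13063808 0.115     ]]
[[0.5972 0.2209 0.005 ]
 [0.6286 0.3042 0.005 ]
 [0.5732 0.2737 0.005 ]
 [0.6589 0.2491 0.005 ]]
[ 1.86930413e-01  1.54650024e-02  1.86660594e+00  3.99335905e-04
  1.25992342e+00 -9.84654239e-01] [0.43643837 0.09477478 0.35214564]
0.06 19 [0.463 0.117 0.061] [0.473 0.149 0.069]
0.07 26 [0.462 0.113 0.071] [0.473 0.149 0.08 ]
0.08 85 [0.462 0.109 0.08 ] [0.491 0.152 0.09 ]
0.09 106 [0.463 0.11  0.09 ] [0.487 0.15  0.1  ]
0.1 102 [0.465 0.111 0.1  ] [0.486 0.149 0.11 ]
0.11 62 [0.467 0.113 0.11 ] [0.48  0.146 0.12 ]
0.12 61 [0.467 0.112 0.12 ] [0.5   0.146 0.13 ]
0.13 418 [0.467 0.112 0.13 ] [0.5   0.146 0.14 ]
0.14 107 [0.473 0.12  0.14 ] [0.494 0.138 0.143]
```

Emit:
play_rows --plan '[[[0,0,-7.1,0.57,0.45,-1.3,1],[0,0,-7.1,0.57,0.45,-1.3,1],[0,0,-7.1,0.57,0.45,-1.3,1],[0,0,-7.1,0.57,0.45,-1.3,1],[0,0,-7.1,0.57,0.45,-1.3,1],[0,0,-7.1,0.57,0.45,-1.3,1],[0,0,-7.1,0.57,0.45,-1.3,1],[0,0,-0.8,0.57,0.45,-1.3,1]]]'

```text
clock: 2.2
tcp_pos: [0.4813, 0.1334, 0.2472]
orientation: [-0.567, 0.567, -0.423, 0.422]
ft_force: [0.7, -0.0, 0.8]
finger_gap: 1.001
```

Emit:
play_rows --plan '[[[0,0,0,0,0,-4,1],[0,0,0,0,0,-4,1],[0,0,0,0,0,-4,1],[0,0,0,0,0,-3,1],[0,0,0,0,0,-2.1,1],[0,0,0,0,0,0,1],[0,0,0,0,0,0,1]]]'

```text
clock: 2.78
tcp_pos: [0.4807, 0.1325, 0.0764]
orientation: [-0.567, 0.569, -0.422, 0.42]
ft_force: [-0.0, 0.1, 0.4]
finger_gap: 0.999
```

Emit:
play_rows --plan '[[[0,0,0,0,0,0,-1],[0,0,0,0,0,0,-1],[0,0,0,0,0,0,-1],[0,0,0,0,0,0,-1],[0,0,0,0,0,0,-1],[0,0,0,0,0,0,-1],[0,0,0,0,0,0,-1],[0,0,0,0,0,0,-1]]]' --newtons 40

```text
clock: 3.45
tcp_pos: [0.4831, 0.1318, 0.0791]
orientation: [0.568, -0.567, 0.421, -0.422]
ft_force: [-1.9, 0.8, 11.0]
finger_gap: 0.469
```

Emit:
play_rows --plan '[[[0,0,0,0,0,0,-1],[0,0,0,0,0,0,-1],[0,0,0,0,0,0,-1],[0,0,0,0,0,0.5,-1],[0,0,0,0,0,1,-1],[0,0,0,0,0,1,-1],[0,0,0,0,0,0,-1]]]'

```text
clock: 4.03
tcp_pos: [0.4835, 0.1317, 0.1047]
orientation: [0.569, -0.567, 0.421, -0.423]
ft_force: [0.3, 0.2, -1.8]
finger_gap: 0.467
```

Emit:
play_rows --plan '[[[0,0,0,0,0,2,-1],[0,0,0,2.64,2.62,0.5,-1],[0,0,0,2.64,2.62,0.5,-1],[0,0,0,2.64,2.62,0,-1],[0,0,0,2.64,2.62,0,-1],[0,0,0,2.64,2.62,0,-1],[0,0,0,0,0,-3,-1],[0,0,0,0,0,-3,-1]]]'

```text
clock: 4.7
tcp_pos: [0.6175, 0.265, 0.0738]
orientation: [0.57, -0.566, 0.42, -0.423]
ft_force: [-0.5, -0.4, -1.4]
finger_gap: 0.463
```

Emit:
play_rows --plan '[[[0,0,0,0,0,-2,-1],[0,0,0,0,0,-1,-1],[0,0,0,0,0,-0.6,-1],[0,0,0,0,0,-0.4,-1],[0,0,0,0,0,0,-1],[0,0,0,0,0,0,-1]]]'

```text
clock: 5.2
tcp_pos: [0.6151, 0.2627, 0.0337]
orientation: [0.568, -0.567, 0.421, -0.422]
ft_force: [-0.2, 0.9, -1.1]
finger_gap: 0.467
```

Emit:
play_rows --plan '[[[0,0,0,0,0,-0.2,-1],[0,0,0,0,0,0,-1],[0,0,0,0,0,0,0.3],[0,0,0,0,0,0,0.6],[0,0,0,0,0,0,1],[0,0,0,0,0,0,1],[0,0,0,0,0,0,1],[0,0,0,0,0,0,1]]]'

```text
clock: 5.87
tcp_pos: [0.6141, 0.2624, 0.0302]
orientation: [-0.567, 0.568, -0.422, 0.422]
ft_force: [0.1, -0.9, -0.8]
finger_gap: 0.998
```

Emit:
play_rows --plan '[[[0,0,0,0,0,2,1],[0,0,0,0,0,4,1],[0,0,0,0,0,4,1],[0,0,0,0,0,4,1],[0,0,0,-2.6,-2.5,2,1],[0,0,0,-2.6,-2.5,2,1],[0,0,0,-2.6,-2.5,2,1],[0,0,0,0,0,0,1]]]'

```text
clock: 6.53
tcp_pos: [0.5331, 0.1845, 0.2337]
orientation: [0.567, -0.567, 0.422, -0.423]
ft_force: [0.5, 0.1, -0.0]
finger_gap: 1.002
```

```bash
cat >> h.py <<'E'
def rect(g):
    rr=cv2.minAreaRect((g[:,:2]*1000).astype(np.float32)); return np.round(rr[0],1).tolist(),np.round(rr[1],1).tolist(),round(rr[2],1)
def box(q,d,x0,x1,y0,y1,lo,hi,name):
    m=(d>0)&(q[...,0]>x0)&(q[...,0]<x1)&(q[...,1]>y0)&(q[...,1]<y1)&(q[...,2]>lo)&(q[...,2]<hi)
    m=cv2.morphologyEx(m.astype(np.uint8),cv2.MORPH_OPEN,np.ones((3,3)))>0
    g=q[m]; print(name,rect(g) if len(g) else None,len(g),'z',np.median(g[:,2]).round(4) if len(g) else '')
def state():
    s=r.sense(); print('t',s['clock'],'tcp',np.round(s['tcp_pos'],4),'q',np.round(s['qpos'],3)); R=Rot.from_quat(np.roll(s['orientation'],-1)).as_matrix(); print('y',R[:,1].round(3),'z',R[:,2].round(3),'az',np.degrees(np.arctan2(R[1,2],R[0,2])).round(1))
E
python3 - <<'E'
from h import *
state(); save('wrist','2'); p,d,c=load('wrist','2'); q=cloud('wrist',d,c)
box(q,d,.4,.56,.05,.22,.047,.056,'deck'); box(q,d,.55,.68,.2,.32,.085,.1,'mill top'); box(q,d,.55,.68,.2,.32,.02,.1,'mill')
box(q,d,.4,.56,-.06,.06,.008,.016,'rest')
E
```

```text
t 6.5333 tcp [0.5331 0.1845 0.2337] q [ 3.130e-01  3.310e-01  1.765e+00 -1.000e-03  1.044e+00  2.100e-02]
y [ 0.001 -0.    -1.   ] z [0.958 0.287 0.001] az 16.7
deck ([480.9, 132.0], [60.4, 125.1], 9.2) 5234 z 0.0521
mill top ([616.0, 259.5], [30.2, 30.4], 17.3) 844 z 0.092
mill ([612.7, 260.4], [36.5, 40.8], 25.4) 1720 z 0.085
rest ([475.2, 7.9], [100.3, 79.9], 88.6) 2051 z 0.0122
```

View pics/wrist2.png

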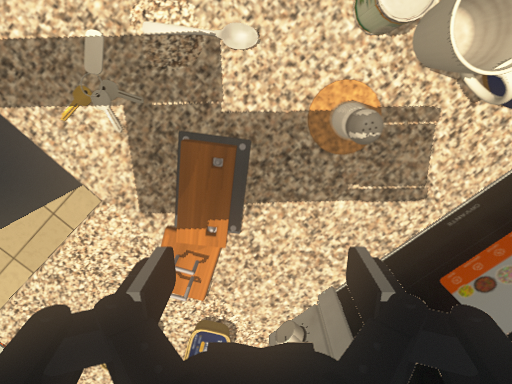

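The mill stands upright on the coaster at about (616,260) mm, against (615,262) for the coaster. Next I'll pick up the deck with the tool tilted 35°, so the quarter turns come out easily.

Emit:
play_rows --plan '[[[0,0,-7.1,-1,0,-1,1],[-6.91,-1.12,-0.4,-1,-0.1,-1.5,1],[-6.91,-1.12,0,-1,-0.2,-2,1],[-6.91,-1.12,0,-1,-0.2,-2,1],[-6.91,-1.12,0,-1,-0.2,-2,1],[-6.91,-1.12,0,-0.96,-0.12,-2,1],[0,0,0,0,0,-1.9,1],[0,0,0,0,0,0,1]]]'

```text
clock: 7.25
tcp_pos: [0.4741, 0.1799, 0.1017]
orientation: [-0.375, 0.655, -0.274, 0.596]
ft_force: [-0.6, 0.3, 0.8]
finger_gap: 0.999
```

```bash
python3 - <<'E'
from h import *
state()
E
```

```text
t 7.25 tcp [0.4741 0.1799 0.1017] q [ 0.644  0.612  1.848 -0.611  1.088  0.879]
y [ 0.088 -0.569 -0.818] z [ 0.986  0.164 -0.008] az 9.4
```

Emit:
play_rows --plan '[[[0,0,0,0.1,-0.6,-0.2,1],[0,0,0,0.3,-1.9,-2.4,1],[0,0,0,0.3,-1.9,-2.5,1],[0,0,0,0,0,0,1],[0,0,0,0,0,0,1]]]'

```text
clock: 7.67
tcp_pos: [0.484, 0.1338, 0.0558]
orientation: [-0.375, 0.651, -0.276, 0.599]
ft_force: [0.2, 0.9, 1.1]
finger_gap: 1.0
```

Emit:
play_rows --plan '[[[0,0,0,-0.1,-0.7,-1.4,1],[0,0,0,0,-0.7,-1.4,1],[0,0,0,0,0,0,1],[0,0,0,0,0,0,1],[0,0,0,0,0,0,1]]]'

```text
clock: 8.08
tcp_pos: [0.4837, 0.1222, 0.0288]
orientation: [-0.377, 0.651, -0.275, 0.599]
ft_force: [-0.5, 0.4, 0.5]
finger_gap: 0.998
```

```bash
python3 - <<'E'
from h import *
state(); save('wrist','3')
save('side','3')
E
```

```text
t 8.0833 tcp [0.4837 0.1222 0.0288] q [ 0.548  0.719  1.91  -0.733  0.916  0.963]
y [ 0.093 -0.565 -0.82 ] z [0.987 0.161 0.002] az 9.2
```

View pics/wrist3.png

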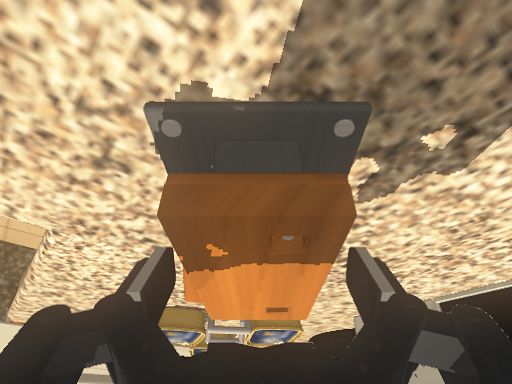

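The fingers straddle the deck's long sides (deck x from 165 to 355 px) with no contact force. I'll close them.

Emit:
play_rows --plan '[[[0,0,0,0,0,0,-1],[0,0,0,0,0,0,-1],[0,0,0,0,0,0,-1],[0,0,0,0,0,0,-1],[0,0,0,0,0,0,-1],[0,0,0,0,0,0,-1],[0,0,0,0,0,0,-1],[0,0,0,0,0,0,-1]]]' --newtons 60

```text
clock: 8.85
tcp_pos: [0.4828, 0.1217, 0.0281]
orientation: [-0.376, 0.652, -0.275, 0.599]
ft_force: [-1.8, 2.8, 5.9]
finger_gap: 0.691
```

Emit:
play_rows --plan '[[[0,0,0,0,0,0.3,-1],[0,0,0,0,0,0.5,-1],[0,0,0,0,0,0.7,-1],[0,0,0,0,0,1,-1],[0,0,0,0,0,2,-1],[0,0,0,0,0,3,-1],[0,0,0,0,0,3,-1],[0,0,0,0,0,3,-1]]]'

```text
clock: 9.52
tcp_pos: [0.4821, 0.121, 0.1642]
orientation: [-0.376, 0.652, -0.275, 0.598]
ft_force: [0.2, 0.9, -2.0]
finger_gap: 0.693
```

```bash
python3 - <<'E'
from h import *
state(); save('wrist','4')
p,d,c=load('wrist','4'); q=cloud('wrist',d,c); s=r.sense(); R=Rot.from_quat(np.roll(s['orientation'],-1)).as_matrix()
t=(q-s['tcp_pos'])@R  # tool coords
m=(d>0)&(np.abs(t[...,2])<.029)&(np.abs(t[...,0])<.08)&(t[...,1]>-.1)&(t[...,1]<.08)&(q[...,2]>.08)
g=t[m]; f=np.linalg.svd(g-g.mean(0),full_matrices=0); print(len(g),g.mean(0).round(4),f[2][2].round(3),f[1][2]/len(g)**.5); print(g.min(0),g.max(0))
E
```

```text
t 9.5167 tcp [0.4821 0.121  0.1642] q [ 0.548  0.476  1.896 -0.631  1.119  0.77 ]
y [ 0.091 -0.566 -0.819] z [ 0.987  0.161 -0.002] az 9.2
33612 [-0.0241 -0.0514 -0.    ] [ 0.055 -0.109  0.993] 0.0171204144028394
[-0.05765097 -0.09042154 -0.02899913] [0.05394382 0.01488715 0.02899981]
```

Emit:
play_rows --plan '[[[0,0,-5.35,0,0,3,-1],[0,0,-5.35,0,0,3,-1],[6.92,-0.18,0,0,-0.8,0,-1],[6.92,-0.18,0,0,-0.8,0,-1],[6.92,-0.18,0,0,-0.8,0,-1],[6.92,-0.18,0,0,-0.8,0,-1],[6.92,-0.18,0,0,-0.8,0,-1],[6.92,-0.18,0,0,-0.8,0,-1]]]'

```text
clock: 10.23
tcp_pos: [0.4829, 0.073, 0.2242]
orientation: [0.524, -0.462, 0.533, -0.477]
ft_force: [-1.3, -0.4, -1.8]
finger_gap: 0.69
```

Emit:
play_rows --plan '[[[6.92,-0.18,0,0,-0.8,0,-1],[6.92,-0.18,0,0,-0.8,0,-1],[6.92,-0.18,0,0,-0.8,0,-1],[6.92,-0.18,0,0,-0.8,0,-1],[6.92,-0.18,0,0,-0.8,0,-1],[6.92,-0.18,0,0,-0.8,0,-1],[6.92,-0.18,0,0,-0.2,-2,-1],[0,0,0,0,0,0,-1]]]'

```text
clock: 10.9
tcp_pos: [0.4802, 0.0217, 0.1951]
orientation: [0.668, -0.201, 0.682, -0.218]
ft_force: [-2.4, 0.7, -3.7]
finger_gap: 0.693
```

```bash
python3 - <<'E'
from h import *
state(); save('wrist','5'); save('side','5')
p,d,c=load('wrist','5'); q=cloud('wrist',d,c)
hsv=cv2.cvtColor(p,cv2.COLOR_BGR2HSV); m=(cv2.inRange(hsv,(4,110,40),(22,255,255))>0)&(d>0)&(q[...,2]>.09)&(np.abs(q[...,0]-.475)<.028)
g=q[m]; u=np.linalg.svd(g-g.mean(0),full_matrices=0); print(len(g),g.mean(0).round(4),u[2][2].round(4),u[1][2]/len(g)**.5,g.min(0),g.max(0))
b=cv2.resize(load('side','5')[0][130:235,145:310],None,fx=3,fy=3); a=p; cv2.imwrite('pics/v5.png',np.hstack([cv2.copyMakeBorder(b[:,:],0,384-315,0,0,0),a[:, 100:400]]))
E
```

```text
t 10.9 tcp [0.4802 0.0217 0.1951] q [-0.467  0.539  1.94   0.868  1.341 -0.95 ]
y [ 0.017  0.824 -0.567] z [ 1.    -0.029 -0.012] az -1.7
20604 [0.4766 0.0012 0.2403] [ 0.9901  0.1404 -0.0024] 0.015183240037056863 [ 0.44702814 -0.0336817   0.0901414 ] [0.50299371 0.58773033 0.26886263]
```

View pics/v5.png

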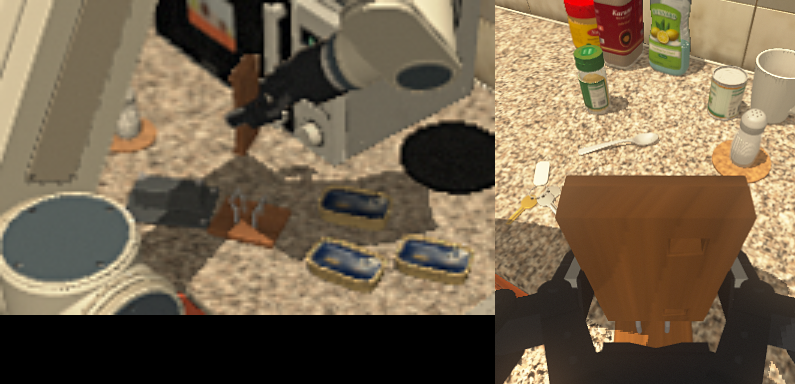

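The deck hangs upright, plain face toward the tool and holes on the +x side. The mill is still up on the coaster, and the stand is bare. Now I'll measure the deck's tilt and offset.

```bash
python3 - <<'E'
from h import *
p,d,c=load('wrist','5'); q=cloud('wrist',d,c)
m=np.zeros(d.shape,bool); m[215:330,190:330]=1; m&=(d>0)&(np.abs(q[...,1])<.05)
g=q[m]
for _ in range(4):
    u=np.linalg.svd(g-g.mean(0),full_matrices=0)[2][2]; res=(g-g.mean(0))@u; g=g[abs(res)<2.5*np.std(res)+1e-4]
u*=-np.sign(u[1]); ce=g.mean(0); print(len(g),ce.round(4),u.round(4),np.std(res),g.min(0),g.max(0))
# whole face extents
a=q[(d>0)&(np.abs((q-ce)@u)<.003)&(q[...,2]>.08)&(abs(q[...,0]-.475)<.05)]; print(a.min(0),a.max(0), rect(a[:,[0,2]]))
E
```

```text
15075 [ 0.4797 -0.      0.2096] [-0.0237 -0.9946 -0.1007] 0.003659218260619011 [ 0.40467229 -0.00963878 -0.00261157] [0.55170289 0.03225003 0.26834392]
[ 0.43658632 -0.00554167  0.19214956] [0.52312814 0.0030087  0.26799902] ([479.1, 231.6], [86.4, 75.1], 3.7)
```

```bash
python3 - <<'E'
from h import *
p,d,c=load('wrist','5'); q=cloud('wrist',d,c)
for lo in np.arange(.15,.27,.01):
    a=q[(d>0)&(q[...,2]>lo)&(q[...,2]<lo+.01)&(abs(q[...,0]-.479)<.024)&(abs(q[...,1])<.04)]
    if len(a): print(lo.round(2),len(a),np.percentile(a[:,1],[5,50,95]).round(4))
for lo in np.arange(.20,.27,.02):
    a=q[(d>0)&(q[...,2]>lo)&(q[...,2]<lo+.01)&(q[...,1]>-.006)&(q[...,1]<.006)]; print('x',a[:,0].min(),a[:,0].max())
E
```

```text
0.15 447 [-0.0023 -0.0013  0.0011]
0.16 300 [-0.0024 -0.0014 -0.0008]
0.17 467 [-0.0024 -0.0016 -0.0009]
0.18 546 [-0.0025 -0.0017 -0.001 ]
0.19 615 [-0.0026 -0.0018 -0.001 ]
0.2 773 [-0.0026 -0.0018 -0.0011]
0.21 887 [-0.0027 -0.0019 -0.0012]
0.22 1101 [-0.0028 -0.002  -0.0012]
0.23 1409 [-0.0028 -0.002  -0.0011]
0.24 4072 [-0.0376 -0.0322  0.0014]
0.25 5281 [-0.0396 -0.0334 -0.0016]
0.26 8311 [-0.0027  0.0031  0.013 ]
x 0.44985675974360456 0.509584592992703
x 0.43662714458221175 0.5231170029823897
x 0.45006553950435085 0.5105046666740886
x 0.45011699059337523 0.5108960852720891
```

Emit:
play_rows --plan '[[[0,0,0,-0.5,0.1,0,-1],[0,0,0,0,0,0,-1],[0,0,0,0,0,-3,-1],[0,0,0,0,0,-3,-1],[0,0,0,0,0,-1,-1],[0,0,0,0,0,0,-1],[0,0,0,0,0,0,-1],[0,0,0,0,0,0,-1]]]'

```text
clock: 11.67
tcp_pos: [0.4783, 0.0243, 0.1343]
orientation: [0.673, -0.204, 0.676, -0.222]
ft_force: [-0.4, 0.8, -1.2]
finger_gap: 0.689
```

```bash
cat > face.py <<'E'
from h import *
import sys
state(); t=sys.argv[1]; x0=float(sys.argv[2]); save('wrist',t); p,d,c=load('wrist',t); q=cloud('wrist',d,c); z=r.sense()['tcp_pos'][2]
for lo in np.arange(z-.04,z+.045,.02):
    a=q[(d>0)&(q[...,2]>lo)&(q[...,2]<lo+.01)&(abs(q[...,0]-x0)<.024)&(abs(q[...,1]-.005)<.03)]
    if len(a): print(lo.round(3),len(a),np.percentile(a[:,1],[5,50,95]).round(4))
a=q[(d>0)&(q[...,2]>z+.045)&(abs(q[...,0]-x0)<.024)&(abs(q[...,1]-.005)<.011)]; print('top',np.percentile(a[:,2],99))
a=q[(d>0)&(q[...,2]>.04)&(q[...,2]<.056)&(abs(q[...,0]-x0)<.03)&(abs(q[...,1]-.008)<.03)]; print('wires',rect(a) if len(a) else None)
E
python3 face.py 6 .475
```

```text
t 11.6667 tcp [0.4783 0.0243 0.1343] q [-0.463  0.644  1.957  0.897  1.251 -1.061]
y [ 0.022  0.818 -0.575] z [ 1.    -0.024  0.003] az -1.4
0.094 431 [0.0002 0.0011 0.0033]
0.114 510 [0.0002 0.0009 0.0015]
0.134 708 [0.0003 0.0009 0.0016]
0.154 983 [0.0003 0.001  0.0017]
0.174 1901 [0.0004 0.0013 0.0062]
top 0.2072215633185445
wires ([488.1, -6.3], [2.3, 0.5], 16.0)
```

Emit:
play_rows --plan '[[[0,0,0,-0.2,-0.16,0,-1],[0,0,0,0,0,-2,-1],[0,0,0,0,0,-2,-1],[0,0,0,0,0,-1,-1],[0,0,0,0,0,-1,-1],[0,0,0,0,0,-0.5,-1],[0,0,0,0,0,0,-1],[0,0,0,0,0,0,-1]]]'

```text
clock: 12.38
tcp_pos: [0.4756, 0.0226, 0.0675]
orientation: [0.672, -0.204, 0.677, -0.221]
ft_force: [1.5, 0.2, -1.4]
finger_gap: 0.691
```

```bash
python3 face.py 7 .475; python3 -c "
from h import *
print(r.sense()['ft_force'],r.sense()['moment'])"
```

```text
t 12.3833 tcp [0.4756 0.0226 0.0675] q [-0.468  0.775  1.949  0.929  1.179 -1.163]
y [ 0.021  0.819 -0.573] z [ 1.    -0.025  0.   ] az -1.4
0.028 444 [-0.0017 -0.0006  0.0017]
0.048 1203 [-0.0159 -0.012  -0.0003]
0.068 686 [-0.0015 -0.0008 -0.0001]
0.088 988 [-0.0015 -0.0008 -0.0001]
0.108 1889 [-0.0014 -0.0005  0.0045]
top 0.1405136524116427
wires ([474.8, -8.3], [16.1, 59.9], 88.8)
[ 0.76191929 -0.06788868 -1.42826265] [-0.54528227 -0.01026344 -0.02496726]
```

Emit:
play_rows --plan '[[[0,0,0,0,0,-0.2,-1],[0,0,0,0,0,-0.2,-1],[0,0,0,0,0,0,-1],[0,0,0,0,0,0,-1]]]'

```text
clock: 12.77
tcp_pos: [0.476, 0.0228, 0.0644]
orientation: [0.672, -0.203, 0.677, -0.221]
ft_force: [0.3, -0.3, 5.4]
finger_gap: 0.692
```

Emit:
play_rows --plan '[[[0,0,0,0,0,0,0.6],[0,0,0,0,0,0,1],[0,0,0,0,0,0,1],[0,0,0,0,0,0,1],[0,0,0,-0.02,-0.8,0.57,1],[0,0,0,-0.06,-2.46,1.72,1],[0,0,0,-0.06,-2.46,1.72,1],[0,0,0,-0.06,-2.46,1.72,1]]]'

```text
clock: 13.43
tcp_pos: [0.473, -0.0604, 0.1215]
orientation: [0.672, -0.205, 0.677, -0.221]
ft_force: [-0.1, -0.4, 0.4]
finger_gap: 1.0
```

Emit:
play_rows --plan '[[[0,0,0,0,-1.2,3,1],[-6.87,0.17,0,0,0,3.5,1],[-6.87,0.17,0,0,0,3.5,1],[-6.87,0.17,0,0,1,3.5,1],[-6.87,0.17,0,0,1,3,1],[-6.87,0.17,0,0,1,0,1],[-6.87,0.17,0,0,1,0,1],[-6.87,0.17,0,0,1,0,1]]]'

```text
clock: 14.1
tcp_pos: [0.4741, -0.0218, 0.2882]
orientation: [0.523, -0.462, 0.532, -0.479]
ft_force: [-0.0, 0.6, -1.0]
finger_gap: 1.001
```

```bash
python3 - <<'E'
from h import *
state(); save('wrist','8'); save('side','8'); p,d,c=load('wrist','8'); q=cloud('wrist',d,c)
box(q,d,.42,.54,-.03,.045,.11,.15,'decktop')
b=cv2.resize(load('side','8')[0][130:235,145:310],None,fx=2,fy=2); cv2.imwrite('pics/v8.png',np.hstack([cv2.copyMakeBorder(b,0,384-210,0,0,0),p[:,100:500]]))
E
```

```text
t 14.1 tcp [ 0.4741 -0.0218  0.2882] q [-0.143  0.131  1.897  0.126  1.124 -0.172]
y [ 0.01   0.113 -0.994] z [ 1.    -0.026  0.007] az -1.5
decktop ([475.7, 8.1], [16.5, 59.3], 88.4) 998 z 0.136
```

View pics/v8.png

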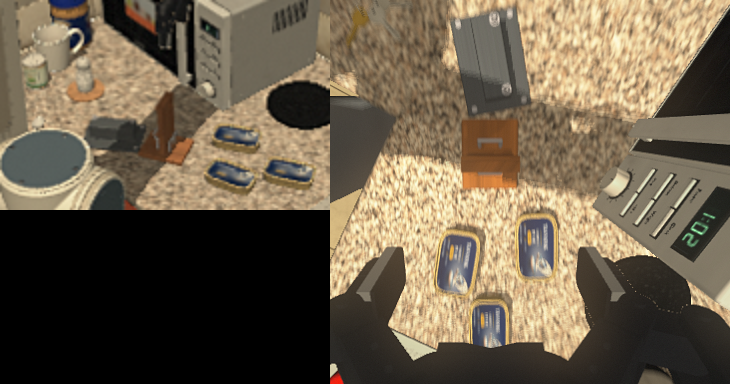

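The deck stands upright in the rest with its top at 136 mm, centred at (475.7, 8.1) mm. The stand's pins show at wrist px (264,20) and (277,88). Next I'll go round to the lipped side.

```bash
python3 - <<'E'
from h import *
p,d,c=load('wrist','8'); print(plane('wrist',[(264,20),(277,88)],.048,c).round(4)); q=cloud('wrist',d,c)
box(q,d,.4,.56,.05,.22,.034,.044,'ped'); box(q,d,.4,.56,.05,.22,.003,.008,'foot')
E
```

```text
[[0.4852 0.1686 0.048 ]
 [0.4995 0.0902 0.048 ]]
ped ([481.2, 131.7], [36.1, 101.2], 9.1) 2365 z 0.0402
foot ([481.2, 131.7], [90.3, 131.3], 9.2) 3912 z 0.0062
```

Emit:
play_rows --plan '[[[-6.83,0.17,0,0,1.2,0,1],[-6.83,0.17,0,0,1.2,0,1],[-6.83,0.17,0,0,1.2,0,1],[-6.83,0.17,0,0,1.2,0,1],[-6.83,0.17,0,0,1.2,0,1],[-6.83,0.17,0,0,1.2,0,1],[-6.83,0.17,0,0.1,1.2,-1,1],[-6.83,0.17,0,0.2,0.8,-2,1]]]'

```text
clock: 14.87
tcp_pos: [0.478, 0.0717, 0.2576]
orientation: [-0.246, 0.655, -0.261, 0.665]
ft_force: [0.7, -0.3, -0.5]
finger_gap: 0.992
```

Emit:
play_rows --plan '[[[-6.83,0.17,0,0,0.5,-3,1],[0,0,0,0,0,-3,1],[0,0,0,0,0,-3,1],[0,0,0,0,0,-3,1],[0,0,0,0,0,0,1],[0,0,0,0,0,0,1],[0,0,0,0,0,0,1]]]'

```text
clock: 15.45
tcp_pos: [0.477, 0.0752, 0.1368]
orientation: [-0.206, 0.671, -0.224, 0.676]
ft_force: [-0.1, 0.1, -0.2]
finger_gap: 1.002
```

```bash
python3 -c "
from h import *
state()"
```

```text
t 15.45 tcp [0.477  0.0752 0.1368] q [ 0.565  0.685  1.825 -0.763  1.37   1.047]
y [-0.021 -0.815 -0.579] z [ 1.    -0.026 -0.   ] az -1.5
```

Emit:
play_rows --plan '[[[0,0,0,0,0,-1.3,1],[0,0,0,-0.05,-2.2,-1.55,1],[0,0,0,-0.05,-2.2,-1.55,1],[0,0,0,-0.05,-2.2,-1.55,1],[0,0,0,0,0,0,1],[0,0,0,0,0,0,1]]]'

```text
clock: 15.95
tcp_pos: [0.4749, 0.0089, 0.0766]
orientation: [-0.206, 0.671, -0.224, 0.676]
ft_force: [-0.8, -0.4, -0.2]
finger_gap: 1.001
```

Emit:
play_rows --plan '[[[0,0,0,0,-1.1,-0.8,1],[0,0,0,0,-1.1,-0.8,1],[0,0,0,0,0,0,1],[0,0,0,0,0,0,1],[0,0,0,0,0,0,1]]]'

```text
clock: 16.37
tcp_pos: [0.4752, -0.0121, 0.0602]
orientation: [-0.207, 0.671, -0.223, 0.676]
ft_force: [0.1, 0.2, 0.1]
finger_gap: 0.999
```

```bash
python3 - <<'E'
from h import *
state(); print(r.sense()['ft_force']); save('wrist','9'); p,d,c=load('wrist','9'); q=cloud('wrist',d,c)
box(q,d,.42,.54,-.03,.045,.128,.15,'decktop')
E
```

```text
t 16.3667 tcp [ 0.4752 -0.0121  0.0602] q [ 0.429  0.794  1.915 -0.912  1.185  1.152]
y [-0.02  -0.815 -0.579] z [ 1.    -0.024  0.   ] az -1.4
[0.05273178 0.23002267 0.10945909]
decktop None 0 z
```

No contact, and the pose is on target. I'll close, lift straight up and measure.

Emit:
play_rows --plan '[[[0,0,0,0,0,0,-1],[0,0,0,0,0,0,-1],[0,0,0,0,0,0,-1],[0,0,0,0,0,0,-1],[0,0,0,0,0,0,-1],[0,0,0,0,0,0,-1],[0,0,0,0,0,0,-1]]]' --newtons 60

```text
clock: 17.0
tcp_pos: [0.4752, -0.0121, 0.0605]
orientation: [-0.207, 0.671, -0.223, 0.676]
ft_force: [-0.8, 2.4, 5.9]
finger_gap: 0.69
```

Emit:
play_rows --plan '[[[0,0,0,0,0,0.5,-1],[0,0,0,0,0,1,-1],[0,0,0,0,0,2,-1],[0,0,0,0,0,3,-1],[0,0,0,0,0,4,-1],[0,0,0,0,0,3,-1],[0,0,0,0,0,0,-1],[0,0,0,0,0,0,-1]]]'

```text
clock: 17.67
tcp_pos: [0.4756, -0.0118, 0.1967]
orientation: [-0.208, 0.669, -0.224, 0.677]
ft_force: [0.2, 0.1, -2.2]
finger_gap: 0.695
```

```bash
python3 - <<'E'
from h import *
state(); save('wrist','10'); p,d,c=load('wrist','10'); q=cloud('wrist',d,c); z=r.sense()['tcp_pos'][2]
for lo in np.arange(z-.05,z+.08,.015):
    a=q[(d>0)&(q[...,2]>lo)&(q[...,2]<lo+.01)&(abs(q[...,0]-.475)<.024)&(abs(q[...,1]-.007)<.03)]
    if len(a): print(lo.round(3),len(a),np.percentile(a[:,1],[5,50,95]).round(4),np.percentile(a[:,2],99).round(4))
E
```

```text
t 17.6667 tcp [ 0.4756 -0.0118  0.1967] q [ 0.429  0.536  1.921 -0.851  1.342  0.952]
y [-0.018 -0.813 -0.581] z [ 1.    -0.024  0.004] az -1.4
0.146 1550 [0.0101 0.0151 0.0166] 0.1554
0.161 1657 [0.004  0.0106 0.0118] 0.1704
0.176 1980 [0.0094 0.0106 0.0118] 0.1853
0.191 2157 [0.0094 0.0106 0.0118] 0.2003
0.206 2420 [0.0093 0.0106 0.0118] 0.2153
0.221 2616 [0.0092 0.0106 0.0118] 0.2303
0.236 1031 [0.0091 0.0104 0.0117] 0.2414
```

View pics/wrist10.png

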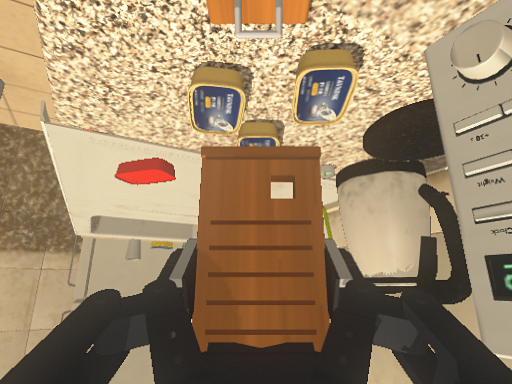

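The deck is held square: lipped face at y=10.6 mm, vertical to within 0.2°. I'll do the second quarter turn and carry it over the stand.

Emit:
play_rows --plan '[[[6.92,-0.17,0,0,1.2,2,-1],[6.92,-0.17,0,0,1.2,2,-1],[6.92,-0.17,0,0,1.2,0,-1],[6.92,-0.17,0,0,1.2,0,-1],[6.92,-0.17,0,0,1.2,0,-1],[6.92,-0.17,0,0,1.2,0,-1],[6.92,-0.17,0,0,1.2,0,-1],[6.92,-0.17,0,0,1.2,0,-1]]]'

```text
clock: 18.38
tcp_pos: [0.4747, 0.0844, 0.2345]
orientation: [0.499, -0.489, 0.511, -0.501]
ft_force: [-0.1, 0.4, -1.5]
finger_gap: 0.691
```

Emit:
play_rows --plan '[[[6.92,-0.17,0,0,1.2,0,-1],[6.92,-0.17,0,0,1.2,0,-1],[6.92,-0.17,0,0,1.2,0,-1],[6.92,-0.17,0,0,1.2,0,-1],[6.92,-0.17,0,0.3,1.2,-2,-1],[0,0,5.3,0,0,-3,-1],[0,0,5.3,0,0,-3,-1],[0,0,0,0,0,0,-1]]]'

```text
clock: 19.05
tcp_pos: [0.4752, 0.1433, 0.1483]
orientation: [0.649, -0.376, 0.604, -0.27]
ft_force: [0.2, -0.5, -1.2]
finger_gap: 0.687
```

Emit:
play_rows --plan '[[[0,0,0,0,0,0,-1],[0,0,0,0,0,0,-1]]]'

```text
clock: 19.22
tcp_pos: [0.4777, 0.1441, 0.1554]
orientation: [0.652, -0.373, 0.601, -0.273]
ft_force: [-0.6, -0.0, -1.1]
finger_gap: 0.69
```

```bash
cat > deck.py <<'E'
from h import *
import sys
state(); t=sys.argv[1]; save('wrist',t); p,d,c=load('wrist',t); q=cloud('wrist',d,c); s=r.sense()['tcp_pos']
hsv=cv2.cvtColor(p,cv2.COLOR_BGR2HSV); o=cv2.inRange(hsv,(4,90,30),(24,255,255))>0
z0=s[2]+.0224
m=o&(d>0)&(abs(q[...,0]-.48)<.07)&(abs(q[...,1]-s[1]+.0135)<.09)&(abs(q[...,2]-z0)<.014)
g=q[m]; n=np.linalg.lstsq(np.c_[g[:,:2]-g[:,:2].mean(0),np.ones(len(g))],g[:,2],rcond=None)[0]; print('slope',n.round(4),len(g),rect(g), np.percentile(g[:,2],[5,50,95]))
for dy in np.arange(-.06,.061,.02):
    for dx in (-.02,0,.02):
        P=np.array([.481,s[1]-.0135])+np.array([.987*dx-.159*dy,.159*dx+.987*dy]); a=q[(d>0)&(np.hypot(q[...,0]-P[0],q[...,1]-P[1])<.004)&(q[...,2]>z0-.03)]
        if len(a): print(dx.__round__(3),dy.round(3),np.median(a[:,2]).round(4),end=' | ')
print()
E
python3 deck.py 11
```

```text
t 19.2167 tcp [0.4777 0.1441 0.1554] q [-0.079  0.455  1.973  0.724  1.016 -0.724]
y [-0.092  0.572 -0.815] z [ 0.988  0.158 -0.001] az 9.1
slope [-0.0059  0.0116  0.1778] 25464 ([477.4, 146.3], [86.8, 94.0], 9.2) [0.17631929 0.17745596 0.18205744]
-0.02 -0.02 0.2326 | 0 -0.02 0.2226 | 0.02 -0.02 0.2323 | -0.02 0.0 0.1776 | 0 0.0 0.1774 | 0.02 0.0 0.1774 | -0.02 0.02 0.1775 | 0 0.02 0.1774 | 0.02 0.02 0.1773 | -0.02 0.04 0.1775 | 0 0.04 0.1773 | 0.02 0.04 0.1772 | -0.02 0.06 0.1821 | 0 0.06 0.182 | 0.02 0.06 0.1821 |
```

View pics/wrist11.png

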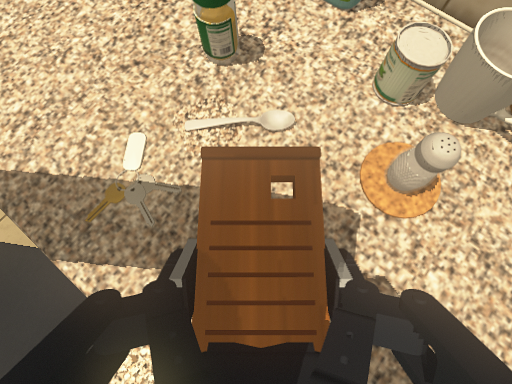

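```bash
python3 - <<'E'
from h import *
p,d,c=load('wrist','11'); z=.1774
h=plane('wrist',[(271,177),(294.5,177),(294.5,199),(271,199)],z,c); print(h.round(4), h.mean(0))
th=np.radians(9.15); X=np.array([np.cos(th),np.sin(th)]);Y=np.array([-X[1],X[0]])
print('centre from hole',h.mean(0)[:2]-.011*X-.042*Y)
e=plane('wrist',[(202,148),(320,148)],z+.005,c); print('end edge',e, 'centre',e.mean(0)[:2]-.062*Y)
q=cloud('wrist',d,c); a=q[(d>0)&(abs(q[...,2]-.18)<.006)]; b=(a[:,:2]-h.mean(0)[:2])@np.c_[X,Y]; b=b[(abs(b[:,0])<.06)&(b[:,1]>-.03)&(b[:,1]<.03)]; print('x ext rel hole',b[:,0].min(),b[:,0].max(),'y max',b[:,1].max(), '(expect -.041,.019,.020)')
g=cv2.resize(p[140:215,190:335],None,fx=5,fy=5,interpolation=cv2.INTER_CUBIC); cv2.imwrite('pics/hole.png',g)
E
```

```text
[[0.4778 0.1783 0.1774]
 [0.4894 0.1801 0.1774]
 [0.4908 0.1688 0.1774]
 [0.4794 0.167  0.1774]] [0.4843331  0.17353897 0.1774    ]
centre from hole [0.48015189 0.13032419]
end edge [[0.44173289 0.18622781 0.1824    ]
 [0.4996724  0.19542055 0.1824    ]] centre [0.48056187 0.1296131 ]
x ext rel hole -0.04694932924144622 0.02493725080448417 y max 0.021165184316049992 (expect -.041,.019,.020)
```

View pics/hole.png

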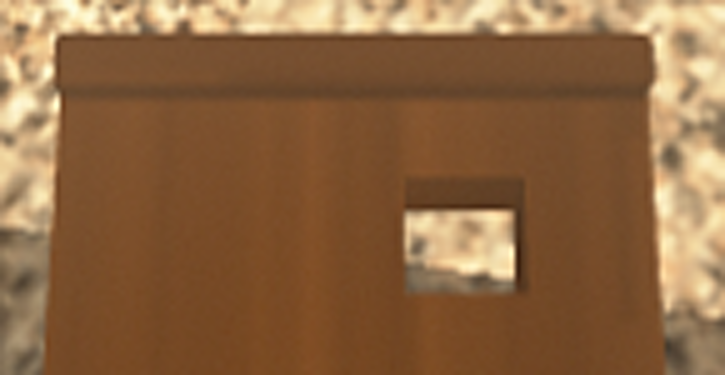

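Emit:
play_rows --plan '[[[0,0,0,0.09,0.16,-3,-1],[0,0,0,0,0,-3,-1],[0,0,0,0,0,-2.5,-1],[0,0,0,0,0,-1.5,-1],[0,0,0,0,0,-0.5,-1],[0,0,0,0,0,0,-1],[0,0,0,0,0,0,-1],[0,0,0,0,0,0,-1]]]'

```text
clock: 19.93
tcp_pos: [0.48, 0.1455, 0.0519]
orientation: [0.653, -0.373, 0.599, -0.274]
ft_force: [-0.0, -0.3, -1.5]
finger_gap: 0.685
```

```bash
python3 deck.py 12; python3 - <<'E'
from h import *
p=load('wrist','12')[0]; cv2.imwrite('pics/hole2.png',cv2.resize(p[140:215,190:335],None,fx=5,fy=5,interpolation=cv2.INTER_CUBIC))
E
```

```text
t 19.9333 tcp [0.48   0.1455 0.0519] q [-0.076  0.653  1.987  0.836  0.862 -0.911]
y [-0.09   0.572 -0.816] z [0.987 0.159 0.003] az 9.2
slope [-0.0006  0.0128  0.0742] 25298 ([479.7, 147.5], [87.1, 94.1], 9.4) [0.07277765 0.07392599 0.07833835]
-0.02 -0.02 0.1286 | 0 -0.02 0.1186 | 0.02 -0.02 0.1289 | -0.02 0.0 0.0739 | 0 0.0 0.0739 | 0.02 0.0 0.074 | -0.02 0.02 0.0739 | 0 0.02 0.0739 | 0.02 0.02 0.0738 | -0.02 0.04 0.0738 | 0 0.04 0.0738 | 0.02 0.04 0.0738 | -0.02 0.06 0.0785 | 0 0.06 0.0784 | 0.02 0.06 0.0785 |
```

View pics/hole2.png

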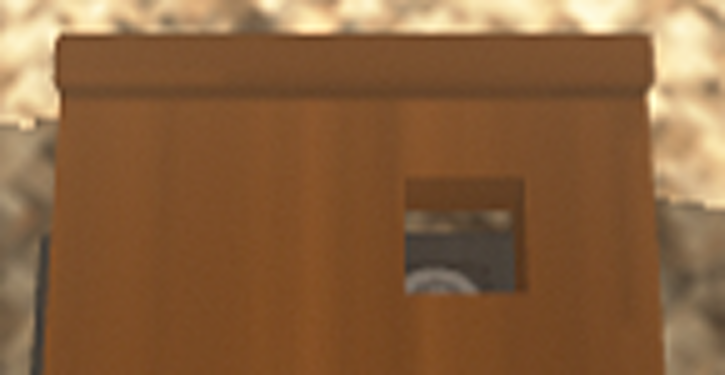

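```bash
python3 - <<'E'
from h import *
p,d,c=load('wrist','12')
f=lambda x,y:(190+x/5,140+y/5)
h=plane('wrist',[f(404,178),f(525,178),f(525,294),f(404,294)],.0739,c).mean(0)
th=np.radians(9.2); B=np.c_[[np.cos(th),np.sin(th)],[-np.sin(th),np.cos(th)]]
for z,px in [(.049,(443,300)),(.044,(443,303))]:
    pin=plane('wrist',[f(*px)],z,c)[0]; print(pin,'pin-hole in deck axes mm',((pin-h)[:2]@B*1000).round(1))
a=plane('wrist',[f(404,282),f(482,282)],.046,c); print((np.diff(a,axis=0)[0,:2]@B))
g=p[180:205,265:300]; cv2.imwrite('pics/x.png',g)
print(cv2.cvtColor(g,cv2.COLOR_BGR2GRAY)[:,::2])
E
```

```text
[0.48591943 0.17539488 0.049     ] pin-hole in deck axes mm [-0.6  0.1]
[0.48608276 0.17641697 0.044     ] pin-hole in deck axes mm [-0.3  1.1]
[9.14901745e-03 2.07425837e-06]
[[ 86  85  86  71  71  72  71  73  71  71  69  71  68  69  65  89  85  85]
 [ 85  83  85  71  70  70  71  71  70  68  70  68  66  69  64  87  85  84]
 [ 87  84  85  87  94  79  72  71  79  77  74  86 100  89  64  85  83  85]
 [ 85  84  85  98 104  85  75  73  78  78  67  87 111  95  64  83  84  86]
 [ 85  83  84 101 102  85  84  82  73  73  62  76  96  87  63  82  84  83]
 [ 85  84  82 106 106  92  99  99  77  73  68  65  80  77  64  82  85  85]
 [ 84  82  83  81  85  78  82  84  72  68  67  65  66  65  64  80  84  84]
 [ 83  82  83  61  61  64  63  65  66  65  68  65  66  64  63  79  85  82]
 [ 84  82  81  65  66  66  66  69  71  67  67  67  67  69  63  81  83  84]
 [ 83  83  82  66  66  68  67  68  69  68  70  68  67  70  62  78  84  81]
 [ 85  83  81  66  66  67  67  69  70  68  69  66  66  68  62  74  84  83]
 [ 84  83  82  64  68  66  67  68  70  67  68  68  66  70  63  75  81  82]
 [ 82  81  82  62  61  6
[... 251 characters left out ...]
 66  68  62  73  82  82]
 [ 82  80  80 113 112 100  92 101 116 108  61  59  66  67  62  70  83  82]
 [ 83  80  80 113  95  89 100  92 100 120  78  57  66  66  59  69  82  82]
 [ 83  82  80 100  85  92 102  98  88 107  92  71  73  73  71  75  83  79]
 [ 82  80  81  85  86  91  92  90  86  89  88  82  83  82  80  80  82  82]
 [ 83  82  79  81  85  90  89  85  85  85  85  87  84  82  82  81  81  81]
 [ 81  80  80  80  85  91  89  87  86  85  85  84  83  81  81  81  82  80]
 [ 83  82  81  82  86  89  88  87  86  85  85  84  83  80  82  82  81  81]
 [ 84  81  79  82  85  91  89  87  83  86  84  82  84  80  80  80  82  81]
 [ 83  80  81  81  85  90  88  85  85  85  81  84  84  80  80  81  81  81]]
```

The pin sits within about 1 mm of the hole, so I'll lower.

Emit:
play_rows --plan '[[[0,0,0,0,0,-0.7,-1],[0,0,0,0,0,-0.5,-1],[0,0,0,0,0,-0.4,-1],[0,0,0,0,0,0,-1],[0,0,0,0,0,0,-1]]]'

```text
clock: 20.4
tcp_pos: [0.4786, 0.1454, 0.0337]
orientation: [0.652, -0.374, 0.601, -0.273]
ft_force: [0.2, 0.6, -0.9]
finger_gap: 0.692
```

Emit:
play_rows --plan '[[[0,0,0,0,0,-0.3,-1],[0,0,0,0,0,-0.2,-1],[0,0,0,0,0,0,-1],[0,0,0,0,0,0,-1],[0,0,0,0,0,0,-1]]]'

```text
clock: 20.82
tcp_pos: [0.4791, 0.1455, 0.0303]
orientation: [0.653, -0.373, 0.6, -0.273]
ft_force: [-2.9, -4.7, 12.5]
finger_gap: 0.687
```

```bash
python3 deck.py 13
```

```text
t 20.8167 tcp [0.4791 0.1455 0.0303] q [-0.077  0.697  1.985  0.863  0.837 -0.952]
y [-0.092  0.573 -0.814] z [0.987 0.16  0.001] az 9.2
slope [-0.0019  0.0134  0.0526] 25272 ([479.0, 147.5], [86.4, 94.2], 9.3) [0.05122475 0.0523525  0.05678905]
-0.02 -0.02 0.1067 | 0 -0.02 0.097 | 0.02 -0.02 0.1069 | -0.02 0.0 0.0523 | 0 0.0 0.0523 | 0.02 0.0 0.0522 | -0.02 0.02 0.0522 | 0 0.02 0.0522 | 0.02 0.02 0.0523 | -0.02 0.04 0.0523 | 0 0.04 0.0523 | 0.02 0.04 0.0521 | -0.02 0.06 0.0571 | 0 0.06 0.057 | 0.02 0.06 0.057 |
```

Seated: the top face is level at 52.2 mm, and contact is felt. I'll release and back out along the tool axis.

Emit:
play_rows --plan '[[[0,0,0,0,0,0.1,0.5],[0,0,0,0,0,0,0.8],[0,0,0,0,0,0,1],[0,0,0,0,0,0,1],[0,0,0,0,0,0,1],[0,0,0,0.1,-0.6,0.8,1],[0,0,0,0.28,-1.72,2.44,1],[0,0,0,0.28,-1.72,2.44,1]]]'

```text
clock: 21.53
tcp_pos: [0.4844, 0.1047, 0.0871]
orientation: [0.652, -0.375, 0.601, -0.272]
ft_force: [0.3, -1.1, 0.7]
finger_gap: 1.0
```

Emit:
play_rows --plan '[[[0,0,0,0.28,-1.72,2.44,1],[-6.91,-1.12,0,-0.5,-1,3,1],[-6.91,-1.12,0,-0.5,-1,3,1],[-6.91,-1.12,0,-0.5,-1,3,1],[-6.91,-1.12,0,-0.5,-1,3,1],[-6.91,-1.12,0,-0.5,0,3,1],[0,0,0,0,0,0,1],[0,0,0,0,0,0,1]]]'

```text
clock: 22.2
tcp_pos: [0.4639, 0.049, 0.2638]
orientation: [0.542, -0.536, 0.458, -0.457]
ft_force: [0.2, -0.3, -0.1]
finger_gap: 1.004
```

```bash
cat > look.py <<'E'
from h import *
import sys
t=sys.argv[1]; state(); save('wrist',t); p,d,c=load('wrist',t); q=cloud('wrist',d,c)
box(q,d,.4,.56,.05,.22,.047,.0545,'deck'); box(q,d,.4,.56,.05,.22,.0555,.062,'lips'); box(q,d,.56,.68,.2,.32,.08,.1,'mill')
m=((d>0)&(q[...,2]>.016)&(q[...,2]<.034)&(q[...,0]<.63)&(q[...,0]>.3)&(q[...,1]<-.035)&(q[...,1]>-.45)).astype(np.uint8)
m=cv2.morphologyEx(m,cv2.MORPH_OPEN,np.ones((3,3)))
n,l,st,ce=cv2.connectedComponentsWithStats(m)
for i in range(1,n):
    if st[i,4]>300: print('tin',ce[i].round(),rect(q[l==i]),np.median(q[l==i][:,2]).round(4),p[int(ce[i][1]),int(ce[i][0])],st[i,4])
E
python3 look.py 14
```

```text
t 22.2 tcp [0.4639 0.049  0.2638] q [ 0.075  0.142  1.94   0.008  1.054 -0.092]
y [ 0.004  0.007 -1.   ] z [0.987 0.163 0.005] az 9.4
deck ([481.6, 132.1], [60.3, 111.5], 9.2) 5322 z 0.0523
lips ([481.5, 132.6], [59.4, 123.0], 8.8) 553 z 0.057
mill None 0 z 
tin [210. 282.] ([421.1, -152.8], [105.9, 62.8], 78.8) 0.0232 [133 124 123] 2443
tin [290. 281.] ([539.9, -130.9], [63.2, 105.5], 1.0) 0.0232 [136 129 129] 2444
tin [232. 331.] ([466.2, -235.9], [63.2, 47.9], 1.3) 0.0233 [92 72 71] 901
```

View pics/wrist14.png

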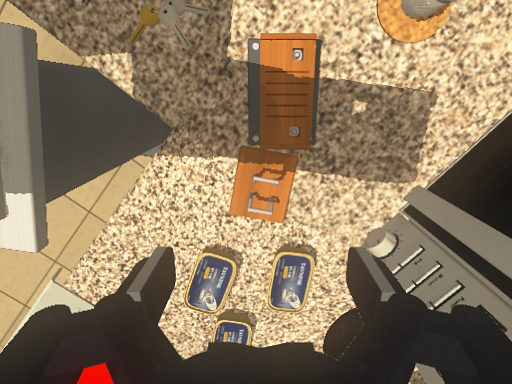

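The deck is seated with both pins showing in the holes, px (297,56) and (293,131). It is centred at (481.5,132.3) mm, yaw 9.1°. The tins haven't moved, so I'll fetch tin A.

Emit:
play_rows --plan '[[[0,0,-6.8,-0.7,-3.4,-2,1],[0,0,-6.8,-0.7,-3.4,-2,1],[0,0,-6.8,-0.7,-3.4,-2,1],[0,0,0,-0.7,-3.4,-2,1],[0,0,0,-0.7,-3.4,-2,1],[0,0,0,-0.8,-3.2,-2,1],[0,0,0,0,0,-3,1],[0,0,0,0,0,0,1]]]'

```text
clock: 22.92
tcp_pos: [0.4153, -0.155, 0.106]
orientation: [0.447, -0.447, 0.553, -0.543]
ft_force: [-0.9, 1.1, -0.5]
finger_gap: 1.001
```

Emit:
play_rows --plan '[[[0,0,0,0,0,-3,1],[0,0,0,0,0,-1.5,1],[0,0,0,0,0,0,1],[0,0,0,0,0,0,1],[0,0,0,0,0,0,1]]]'

```text
clock: 23.33
tcp_pos: [0.4206, -0.1541, 0.0671]
orientation: [0.451, -0.447, 0.548, -0.545]
ft_force: [-0.6, 0.5, 0.1]
finger_gap: 1.003
```

```bash
cat > near.py <<'E'
from h import *
import sys
t=sys.argv[1]; state(); save('wrist',t); p,d,c=load('wrist',t); q=cloud('wrist',d,c); s=r.sense(); z=s['tcp_pos']
R=Rot.from_quat(np.roll(s['orientation'],-1)).as_matrix(); t=(q-z)@R
m=(d>0)&(abs(t[...,2])<.036)&(abs(t[...,0])<.09)&(q[...,2]>.016)&(q[...,2]<.03)
m=cv2.morphologyEx(m.astype(np.uint8),cv2.MORPH_OPEN,np.ones((3,3)))>0
print(rect(q[m]),m.sum(),'tool jaw ext',t[m][:,2].min(),t[m][:,2].max(),'x ext',t[m][:,0].min(),t[m][:,0].max())
E
python3 near.py 15
```

```text
t 23.3333 tcp [ 0.4206 -0.1541  0.0671] q [-0.382  0.459  2.108  0.013  0.575 -0.198]
y [ 0.002  0.007 -1.   ] z [ 0.981 -0.194  0.001] az -11.2
([418.6, -172.4], [145.6, 65.0], 82.2) 13137 tool jaw ext -0.031676117525691945 0.03597561093551733 x ext -0.053784964035241335 0.08950091729978643
```

Emit:
play_rows --plan '[[[0,0,0,0,0.1,-3,1],[0,0,0,0,0,-2,1],[0,0,0,0,0,-1.3,1],[0,0,0,0,0,0,1],[0,0,0,0,0,0,1],[0,0,0,0,0,0,-1],[0,0,0,0,0,0,-1],[0,0,0,0,0,0,-1]]]' --newtons 40

```text
clock: 24.05
tcp_pos: [0.4212, -0.1535, 0.0049]
orientation: [0.451, -0.447, 0.547, -0.546]
ft_force: [-1.4, 1.2, 10.5]
finger_gap: 0.687
```

Emit:
play_rows --plan '[[[0,0,0,0,0,0,-1],[0,0,0,0,0,0,-1],[0,0,0,0,0,0,-1],[0,0,0,0,0,0,-1],[0,0,0,0,0,0,-1]]]'

```text
clock: 24.47
tcp_pos: [0.4212, -0.1535, 0.0049]
orientation: [0.451, -0.447, 0.547, -0.546]
ft_force: [-1.3, 1.2, 11.7]
finger_gap: 0.691
```

Emit:
play_rows --plan '[[[0,0,0,0,0,1,-1],[0,0,0,0,0,3,-1],[0,0,0,0,0,4,-1],[0,0,0,0,0,4,-1],[0,0,0,0,0,3,-1],[0,0,0,0,0,0,-1],[0,0,0,0,0,0,-1]]]'

```text
clock: 25.05
tcp_pos: [0.4215, -0.1536, 0.1559]
orientation: [-0.452, 0.446, -0.546, 0.547]
ft_force: [-0.2, 0.7, -2.0]
finger_gap: 0.688
```

```bash
cat > held.py <<'E'
from h import *
import sys
t=sys.argv[1]; state(); save('wrist',t); p,d,c=load('wrist',t); q=cloud('wrist',d,c); s=r.sense(); z=s['tcp_pos']
R=Rot.from_quat(np.roll(s['orientation'],-1)).as_matrix(); t=(q-z)@R
m=(d>0)&(abs(t[...,2])<.034)&(abs(t[...,0])<.09)&(t[...,1]>-.03)&(t[...,1]<.0)
m=cv2.morphologyEx(m.astype(np.uint8),cv2.MORPH_OPEN,np.ones((3,3)))>0
g=t[m]; print(len(g),'jaw',np.percentile(g[:,2],[.5,99.5]).round(4),'x',np.percentile(g[:,0],[.2,1,99]).round(4),'y med',np.median(g[:,1]))
a=g[g[:,0]<-.02]; n=np.linalg.lstsq(np.c_[a[:,[0,2]],np.ones(len(a))],a[:,1],rcond=None)[0]; print('tilt',n.round(3))
e=g[(g[:,0]<-.03)&(g[:,0]>-.045)]; print('edge mid jaw',[(np.percentile(e[(e[:,0]>x)&(e[:,0]<x+.005)][:,2],[1,99])).round(4).tolist() for x in (-.045,-.04,-.035)])
E
python3 held.py 16
```

```text
t 25.05 tcp [ 0.4215 -0.1536  0.1559] q [-0.381  0.283  2.069  0.009  0.785 -0.192]
y [ 0.007  0.004 -1.   ] z [ 0.981 -0.194  0.006] az -11.2
23811 jaw [-0.0306  0.0318] x [-0.0529 -0.0522  0.0442] y med -0.01969014272950796
tilt [-0.018 -0.002 -0.02 ]
edge mid jaw [[-0.027, 0.0288], [-0.0281, 0.0302], [-0.0289, 0.0308]]
```

Emit:
play_rows --plan '[[[0,0,6.77,0.75,3.57,0,-1],[0,0,6.77,0.75,3.57,0,-1],[0,0,6.77,0.75,3.57,0,-1],[0,0,0,0.75,3.57,0,-1],[0,0,0,0.75,3.57,0,-1],[0,0,0,0.75,3.57,0,-1],[0,0,0,0.75,3.57,0,-1],[0,0,0,0.75,3.57,0,-1]]]'

```text
clock: 25.77
tcp_pos: [0.4789, 0.134, 0.1515]
orientation: [0.539, -0.538, 0.461, -0.456]
ft_force: [0.4, -0.9, -1.5]
finger_gap: 0.684
```

Emit:
play_rows --plan '[[[0,0,0,0,0,-3,-1],[0,0,0,0,0,-2,-1],[0,0,0,0,0,-1,-1],[0,0,0,0,0,0,-1],[0,0,0,0,0,0,-1],[0,0,0,0,0,0,-1]]]'

```text
clock: 26.27
tcp_pos: [0.4806, 0.132, 0.0937]
orientation: [0.54, -0.536, 0.461, -0.457]
ft_force: [-0.9, 0.3, -0.8]
finger_gap: 0.686
```

```bash
python3 held.py 17
```

```text
t 26.2667 tcp [0.4806 0.132  0.0937] q [0.24  0.457 1.993 0.01  0.69  0.074]
y [-0.001  0.007 -1.   ] z [0.988 0.158 0.001] az 9.1
23915 jaw [-0.0311  0.031 ] x [-0.0531 -0.0524  0.0441] y med -0.01769466385047984
tilt [-0.01   0.004 -0.018]
edge mid jaw [[-0.0283, 0.0275], [-0.0295, 0.0289], [-0.0302, 0.0296]]
```

Emit:
play_rows --plan '[[[0,0,0,0.05,0,-1.5,-1],[0,0,0,0,0,-1.2,-1],[0,0,0,0,0,-0.6,-1],[0,0,0,0,0,-0.25,-1],[0,0,0,0,0,0,-1],[0,0,0,0,0,0,-1],[0,0,0,0,0,0,-1]]]'

```text
clock: 26.9
tcp_pos: [0.4813, 0.1325, 0.0585]
orientation: [0.54, -0.536, 0.46, -0.457]
ft_force: [0.7, -0.2, -1.2]
finger_gap: 0.69
```

Emit:
play_rows --plan '[[[0,0,0,0,0,-0.15,-1],[0,0,0,0,0,0,-1],[0,0,0,0,0,0,0.6],[0,0,0,0,0,0,0.8],[0,0,0,0,0,0,1],[0,0,0,0,0,0,1],[0,0,0,0,0,0,1],[0,0,0,0,0,1,1]]]'

```text
clock: 27.57
tcp_pos: [0.4796, 0.1322, 0.0653]
orientation: [0.539, -0.537, 0.461, -0.456]
ft_force: [-0.3, -0.3, 0.7]
finger_gap: 0.999
```

Emit:
play_rows --plan '[[[0,0,0,0,0,3,1],[0,0,0,0,0,4,1],[0,0,0,0,0,4,1],[0,0,0,-0.5,-2.8,3,1],[0,0,0,-0.5,-2.8,3,1],[0,0,0,-0.5,-2.8,3,1],[0,0,0,0,0,0,1],[0,0,0,0,0,0,1]]]'

```text
clock: 28.23
tcp_pos: [0.4665, 0.0475, 0.2687]
orientation: [0.54, -0.535, 0.46, -0.459]
ft_force: [-0.8, -0.5, -0.2]
finger_gap: 1.002
```

```bash
sed -i "s/^m=((d/box(q,d,.4,.56,.05,.22,.071,.083,'stack1'); box(q,d,.4,.56,.05,.22,.096,.109,'stack2'); box(q,d,.4,.56,.05,.22,.122,.135,'stack3')\nm=((d/" look.py; python3 look.py 18
```

```text
t 28.2333 tcp [0.4665 0.0475 0.2687] q [ 0.072  0.14   1.93   0.008  1.067 -0.089]
y [ 0.004  0.007 -1.   ] z [0.988 0.156 0.005] az 9.0
deck ([481.5, 132.4], [59.0, 112.2], 8.8) 115 z 0.0523
lips ([481.5, 132.1], [59.5, 122.8], 9.1) 526 z 0.0571
mill None 0 z 
stack1 ([481.6, 133.2], [63.2, 104.5], 9.5) 5718 z 0.0752
stack2 None 0 z 
stack3 None 0 z 
tin [289. 278.] ([539.9, -130.8], [62.8, 105.2], 1.2) 0.0232 [137 131 129] 2398
tin [232. 329.] ([466.5, -238.8], [62.8, 54.6], 2.3) 0.0234 [107  93  93] 997
```

Emit:
play_rows --plan '[[[0,0,-4.1,1.22,-2.97,-2,1],[0,0,-4.1,1.22,-2.97,-2,1],[0,0,0,1.22,-2.97,-2,1],[0,0,0,1.22,-2.97,-2,1],[0,0,0,1.22,-2.97,-2,1],[0,0,0,1.24,-2.97,-2,1],[0,0,0,0,0,-4,1],[0,0,0,0,0,-2,1]]]'

```text
clock: 28.95
tcp_pos: [0.5375, -0.1298, 0.0815]
orientation: [0.504, -0.503, 0.5, -0.493]
ft_force: [-0.5, 1.0, -0.3]
finger_gap: 1.003
```

Emit:
play_rows --plan '[[[0,0,0,0,0,-2,1],[0,0,0,0,0,0,1],[0,0,0,0,0,0,1],[0,0,0,0,0,0,1]]]'

```text
clock: 29.28
tcp_pos: [0.5394, -0.1291, 0.0664]
orientation: [0.506, -0.503, 0.498, -0.494]
ft_force: [-0.5, -0.4, 1.3]
finger_gap: 0.999
```

```bash
python3 near.py 19
```

```text
t 29.2833 tcp [ 0.5394 -0.1291  0.0664] q [-0.26   0.565  1.876  0.01   0.703 -0.285]
y [-0.     0.007 -1.   ] z [ 1.     0.017 -0.   ] az 1.0
([540.1, -131.2], [63.2, 105.0], 1.1) 12776 tool jaw ext -0.03151348516154636 0.031744910517154126 x ext -0.05037539248950011 0.05459055923131536
```

Emit:
play_rows --plan '[[[0,0,0,0.05,-0.2,-3,1],[0,0,0,0,0,-2,1],[0,0,0,0,0,-1.2,1],[0,0,0,0,0,0,1],[0,0,0,0,0,0,1],[0,0,0,0,0,0,-1],[0,0,0,0,0,0,-1],[0,0,0,0,0,0,-1]]]'

```text
clock: 30.0
tcp_pos: [0.5406, -0.132, 0.006]
orientation: [0.506, -0.502, 0.497, -0.495]
ft_force: [-1.7, -0.1, 6.1]
finger_gap: 0.687
```

Emit:
play_rows --plan '[[[0,0,0,0,0,0,-1],[0,0,0,0,0,0,-1],[0,0,0,0,0,0,-1],[0,0,0,0,0,0,-1]]]'

```text
clock: 30.33
tcp_pos: [0.5407, -0.132, 0.006]
orientation: [0.506, -0.502, 0.497, -0.495]
ft_force: [-1.7, 0.8, 7.8]
finger_gap: 0.686
```

Emit:
play_rows --plan '[[[0,0,0,0,0,1,-1],[0,0,0,0,0,3,-1],[0,0,0,0,0,4,-1],[0,0,0,0,0,4,-1],[0,0,0,0,0,3,-1],[0,0,0,0,0,0,-1],[0,0,0,0,0,0,-1]]]'

```text
clock: 30.92
tcp_pos: [0.541, -0.1321, 0.1572]
orientation: [0.507, -0.501, 0.496, -0.496]
ft_force: [-1.1, 0.7, -1.9]
finger_gap: 0.688
```

```bash
python3 held.py 20
```

```text
t 30.9167 tcp [ 0.541  -0.1321  0.1572] q [-0.264  0.421  1.838  0.008  0.878 -0.286]
y [ 0.006  0.005 -1.   ] z [1.    0.016 0.006] az 0.9
23740 jaw [-0.031  0.032] x [-0.0528 -0.052   0.0454] y med -0.018907221614150482
tilt [-0.017 -0.001 -0.019]
edge mid jaw [[-0.0266, 0.0289], [-0.0279, 0.0304], [-0.0287, 0.0313]]
```

Emit:
play_rows --plan '[[[0,0,4.1,-0.86,3.77,0,-1],[0,0,4.1,-0.86,3.77,0,-1],[0,0,0,-0.86,3.77,0,-1],[0,0,0,-0.86,3.77,0,-1],[0,0,0,-0.86,3.77,0,-1],[0,0,0,-0.86,3.77,0,-1],[0,0,0,-0.86,3.77,0,-1],[0,0,0,0,0,0,-1]]]'

```text
clock: 31.63
tcp_pos: [0.4766, 0.1369, 0.1527]
orientation: [0.54, -0.538, 0.46, -0.455]
ft_force: [-0.3, 0.2, -1.6]
finger_gap: 0.687
```

Emit:
play_rows --plan '[[[0,0,0,0,0,-2,-1],[0,0,0,0,0,-2,-1],[0,0,0,0,0,-1,-1],[0,0,0,0,0,0,-1],[0,0,0,0,0,0,-1],[0,0,0,0,0,0,-1]]]'

```text
clock: 32.13
tcp_pos: [0.4797, 0.1318, 0.1045]
orientation: [0.54, -0.536, 0.461, -0.457]
ft_force: [-0.3, 0.9, -0.5]
finger_gap: 0.689
```

```bash
python3 held.py 21
```

```text
t 32.1333 tcp [0.4797 0.1318 0.1045] q [0.24  0.437 1.991 0.01  0.713 0.074]
y [-0.001  0.007 -1.   ] z [0.987 0.158 0.   ] az 9.1
23829 jaw [-0.0312  0.0311] x [-0.0531 -0.0523  0.0451] y med -0.016671082468828615
tilt [-0.008  0.004 -0.017]
edge mid jaw [[-0.0283, 0.0275], [-0.0296, 0.0288], [-0.0302, 0.0297]]
```

Emit:
play_rows --plan '[[[0,0,0,0.15,0.05,-1,-1],[0,0,0,0,0,-0.6,-1],[0,0,0,0,0,-0.3,-1],[0,0,0,0,0,-0.15,-1],[0,0,0,0,0,0,-1],[0,0,0,0,0,0,-1],[0,0,0,0,0,0,-1]]]'

```text
clock: 32.77
tcp_pos: [0.481, 0.1326, 0.0838]
orientation: [0.54, -0.536, 0.46, -0.457]
ft_force: [-0.1, -0.5, -1.7]
finger_gap: 0.681
```

Emit:
play_rows --plan '[[[0,0,0,0,0,-0.1,-1],[0,0,0,0,0,0,-1],[0,0,0,0,0,0,0.6],[0,0,0,0,0,0,0.8],[0,0,0,0,0,0,1],[0,0,0,0,0,0,1],[0,0,0,0,0,0,1],[0,0,0,0,0,1,1]]]'

```text
clock: 33.43
tcp_pos: [0.4798, 0.1323, 0.0917]
orientation: [0.539, -0.537, 0.461, -0.456]
ft_force: [-0.9, -0.4, 1.2]
finger_gap: 1.001
```

Emit:
play_rows --plan '[[[0,0,0,0,0,3,1],[0,0,0,0,0,4,1],[0,0,0,0,0,4,1],[0,0,0,-0.5,-3.2,2,1],[0,0,0,-0.5,-3.2,2,1],[0,0,0,-0.5,-3.2,2,1],[0,0,0,0,0,0,1],[0,0,0,0,0,0,1]]]'

```text
clock: 34.1
tcp_pos: [0.4665, 0.0355, 0.2647]
orientation: [0.54, -0.535, 0.46, -0.459]
ft_force: [-0.1, 0.2, 0.7]
finger_gap: 1.001
```

```bash
python3 look.py 22
```

```text
t 34.1 tcp [0.4665 0.0355 0.2647] q [ 0.046  0.144  1.935  0.008  1.059 -0.114]
y [ 0.003  0.007 -1.   ] z [0.988 0.155 0.004] az 8.9
deck ([464.0, 77.2], [7.1, 8.2], 8.9) 42 z 0.0519
lips ([481.2, 132.6], [58.5, 122.7], 9.0) 238 z 0.057
mill None 0 z 
stack1 None 0 z 
stack2 ([481.3, 133.3], [62.8, 103.8], 8.9) 7178 z 0.1007
stack3 None 0 z 
tin [233. 327.] ([466.4, -243.4], [63.3, 63.0], 0.6) 0.0234 [119 109 107] 1193
```

Emit:
play_rows --plan '[[[0,0,-4.5,0,-3.75,-2,1],[0,0,-4.5,0,-3.75,-1.5,1],[0,0,0,0,-3.75,-1.5,1],[0,0,0,0,-3.75,-1.5,1],[0,0,0,0,-3.75,-1.5,1],[0,0,0,0,-3.75,-1.5,1],[0,0,0,0,-3.75,-1.5,1],[0,0,0,0,-3.75,-1.5,1]]]'

```text
clock: 34.82
tcp_pos: [0.4658, -0.263, 0.1364]
orientation: [0.503, -0.499, 0.501, -0.497]
ft_force: [0.7, 0.3, -0.6]
finger_gap: 1.0
```

Emit:
play_rows --plan '[[[0,0,0,0,0,-3,1],[0,0,0,0,0,-4,1],[0,0,0,0,0,0,1],[0,0,0,0,0,0,1],[0,0,0,0,0,0,1]]]'

```text
clock: 35.23
tcp_pos: [0.4666, -0.2619, 0.0689]
orientation: [0.503, -0.499, 0.501, -0.497]
ft_force: [1.0, -0.2, 0.9]
finger_gap: 1.002
```

```bash
python3 near.py 23
```

```text
t 35.2333 tcp [ 0.4666 -0.2619  0.0689] q [-0.537  0.541  1.918  0.009  0.686 -0.548]
y [ 0.     0.007 -1.   ] z [1.    0.004 0.   ] az 0.2
([466.6, -265.2], [105.1, 63.2], 89.6) 12432 tool jaw ext -0.03265654949515474 0.030949817991772433 x ext -0.04962122813749839 0.0555181198563088
```

Emit:
play_rows --plan '[[[0,0,0,-0.05,-0.3,-3,1],[0,0,0,0,0,-2,1],[0,0,0,0,0,-1.4,1],[0,0,0,0,0,0,1],[0,0,0,0,0,0,1],[0,0,0,0,0,0,-1],[0,0,0,0,0,0,-1],[0,0,0,0,0,0,-1]]]'

```text
clock: 35.95
tcp_pos: [0.4667, -0.2661, 0.0064]
orientation: [0.503, -0.498, 0.5, -0.499]
ft_force: [-1.7, 1.8, 10.8]
finger_gap: 0.69
```

Emit:
play_rows --plan '[[[0,0,0,0,0,0,-1],[0,0,0,0,0,0,-1],[0,0,0,0,0,0,-1],[0,0,0,0,0,0,-1]]]'

```text
clock: 36.28
tcp_pos: [0.4667, -0.2661, 0.0064]
orientation: [0.503, -0.498, 0.5, -0.499]
ft_force: [-1.3, 2.2, 11.2]
finger_gap: 0.691
```

Emit:
play_rows --plan '[[[0,0,0,0,0,1,-1],[0,0,0,0,0,3,-1],[0,0,0,0,0,4,-1],[0,0,0,0,0,4,-1],[0,0,0,0,0,4,-1],[0,0,0,0,0,2,-1],[0,0,0,0,0,0,-1],[0,0,0,0,0,0,-1]]]'

```text
clock: 36.95
tcp_pos: [0.466, -0.266, 0.1862]
orientation: [0.503, -0.498, 0.5, -0.499]
ft_force: [-0.5, -0.2, -2.9]
finger_gap: 0.689
```

```bash
python3 held.py 24
```

```text
t 36.95 tcp [ 0.466  -0.266   0.1862] q [-0.544  0.354  1.862  0.007  0.925 -0.551]
y [ 0.004  0.005 -1.   ] z [1.    0.002 0.004] az 0.1
23772 jaw [-0.031   0.0318] x [-0.0529 -0.0521  0.0461] y med -0.018293846371798782
tilt [-0.011 -0.001 -0.018]
edge mid jaw [[-0.0265, 0.0291], [-0.0279, 0.0305], [-0.0286, 0.0314]]
```

Emit:
play_rows --plan '[[[0,0,4.5,0.15,3.98,0,-1],[0,0,4.5,0.15,3.98,0,-1],[0,0,0,0.15,3.98,0,-1],[0,0,0,0.15,3.98,0,-1],[0,0,0,0.15,3.98,0,-1],[0,0,0,0.15,3.98,0,-1],[0,0,0,0.15,3.98,0,-1],[0,0,0,0.15,3.98,0,-1]]]'

```text
clock: 37.67
tcp_pos: [0.4756, 0.0545, 0.1823]
orientation: [0.539, -0.538, 0.461, -0.456]
ft_force: [0.6, -0.3, -2.6]
finger_gap: 0.687
```

Emit:
play_rows --plan '[[[0,0,0,0.15,3.98,0,-1],[0,0,0,0.15,3.98,0,-1],[0,0,0,0,0,0,-1],[0,0,0,0,0,-2.5,-1],[0,0,0,0,0,-2.5,-1],[0,0,0,0,0,0,-1],[0,0,0,0,0,0,-1],[0,0,0,0,0,0,-1]]]'

```text
clock: 38.33
tcp_pos: [0.4803, 0.132, 0.1341]
orientation: [0.539, -0.537, 0.461, -0.457]
ft_force: [0.3, 0.2, -0.5]
finger_gap: 0.69
```

```bash
python3 held.py 25
```

```text
t 38.3333 tcp [0.4803 0.132  0.1341] q [0.24  0.386 1.975 0.009 0.781 0.075]
y [-0.002  0.006 -1.   ] z [ 0.987  0.158 -0.001] az 9.1
23898 jaw [-0.0314  0.031 ] x [-0.0534 -0.0526  0.0455] y med -0.015984767113980097
tilt [-0.     0.004 -0.016]
edge mid jaw [[-0.028, 0.0279], [-0.0292, 0.0292], [-0.03, 0.03]]
```

Now down from 0.1341 to about 0.110.

Emit:
play_rows --plan '[[[0,0,0,0.08,0.02,-1.2,-1],[0,0,0,0,0,-0.7,-1],[0,0,0,0,0,-0.4,-1],[0,0,0,0,0,-0.1,-1],[0,0,0,0,0,0,-1],[0,0,0,0,0,0,-1],[0,0,0,0,0,0,-1]]]'

```text
clock: 38.97
tcp_pos: [0.4816, 0.1326, 0.1106]
orientation: [0.54, -0.536, 0.46, -0.457]
ft_force: [0.2, 0.2, -2.4]
finger_gap: 0.69
```

Emit:
play_rows --plan '[[[0,0,0,0,0,-0.1,-1],[0,0,0,0,0,0,-1],[0,0,0,0,0,0,0.6],[0,0,0,0,0,0,0.8],[0,0,0,0,0,0,1],[0,0,0,0,0,0,1],[0,0,0,0,0,0,1],[0,0,0,0,0,1,1]]]'

```text
clock: 39.63
tcp_pos: [0.4801, 0.1323, 0.1182]
orientation: [0.539, -0.537, 0.461, -0.456]
ft_force: [-0.2, 0.4, -0.8]
finger_gap: 1.004
```

Emit:
play_rows --plan '[[[0,0,0,0,0,3,1],[0,0,0,0,0,4,1],[0,0,0,0,0,4,1],[0,0,0,-0.5,-3.2,2,1],[0,0,0,-0.5,-3.2,2,1],[0,0,0,-0.5,-3.2,2,1],[0,0,0,0,0,0,1],[0,0,0,0,0,0,1]]]'

```text
clock: 40.3
tcp_pos: [0.4667, 0.0354, 0.2911]
orientation: [0.54, -0.535, 0.46, -0.459]
ft_force: [0.6, -0.3, -0.6]
finger_gap: 1.0
```

```bash
python3 look.py 26; python3 - <<'E'
from h import *
save('side','26'); save('scene','26'); p,d,c=load('side','26'); q=cloud('side',d,c)
hsv=cv2.cvtColor(p,cv2.COLOR_BGR2HSV); m=cv2.inRange(hsv,(105,90,40),(125,255,255)); n,l,st,ce=cv2.connectedComponentsWithStats(m)
for i in range(1,n):
    if st[i,4]>25: print('blue side',ce[i].round(),st[i,4],np.median(q[l==i],0).round(3))
box(q,d,.56,.67,.2,.32,.012,.09,'mill'); box(q,d,.56,.67,.2,.32,.085,.11,'mill hi')
w=load('wrist','26')[0]; b=cv2.resize(p[120:240,140:320],None,fx=2,fy=2); cv2.imwrite('pics/v26.png',np.hstack([cv2.copyMakeBorder(b,0,384-240,0,0,0),w[:,72:]]))
E
```

```text
t 40.3 tcp [0.4667 0.0354 0.2911] q [ 0.046  0.113  1.906  0.008  1.12  -0.113]
y [ 0.003  0.007 -1.   ] z [0.988 0.156 0.004] az 8.9
deck ([462.9, 75.4], [3.8, 3.8], 8.8) 15 z 0.0519
lips ([458.4, 128.8], [12.5, 122.2], 9.5) 58 z 0.0568
mill None 0 z 
stack1 None 0 z 
stack2 None 0 z 
stack3 ([481.7, 133.7], [62.9, 104.6], 7.5) 7111 z 0.1262
blue side [178. 127.] 223 [0.777 0.368 0.155]
blue side [185. 142.] 47 [0.771 0.333 0.08 ]
mill ([605.3, 252.8], [24.6, 39.9], 20.3) 92 z 0.0573
mill hi ([612.9, 252.0], [21.1, 26.7], 56.7) 22 z 0.0919
```

View pics/v26.png

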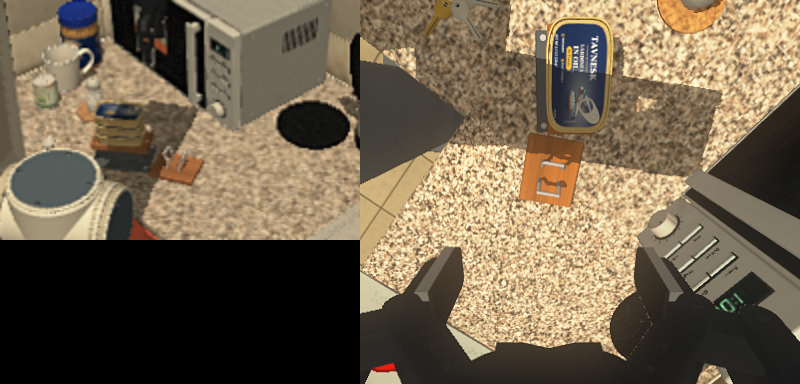

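```bash
python3 - <<'E'
from h import *
for t in ['0','1','2','14']:
    p,d,c=load('wrist',t); q=cloud('wrist',d,c)
    m=((d>0)&(q[...,2]>.018)&(q[...,2]<.03)&(q[...,1]>-.5)).astype(np.uint8); m=cv2.morphologyEx(m,cv2.MORPH_OPEN,np.ones((5,5)))
    n,l,st,ce=cv2.connectedComponentsWithStats(m)
    print(t,[(ce[i].round().tolist(),rect(q[l==i])) for i in range(1,n) if st[i,4]>600])
print(r.sense()['clock']); print(r.close_job())
E
```

```text
0 []
1 [([121.0, 193.0], ([420.5, -152.4], [104.9, 63.3], 79.4)), ([80.0, 239.0], ([465.8, -264.5], [106.8, 63.1], 89.5)), ([169.0, 242.0], ([538.9, -131.0], [62.8, 105.7], 0.2))]
2 [([476.0, 26.0], ([707.8, 388.5], [23.7, 60.5], 33.0)), ([203.0, 340.0], ([526.5, -101.6], [79.2, 41.6], 43.8))]
14 [([290.0, 281.0], ([539.9, -130.9], [63.2, 105.5], 1.0)), ([210.0, 283.0], ([421.1, -152.8], [105.9, 62.8], 78.8)), ([232.0, 331.0], ([466.6, -235.9], [62.4, 47.9], 1.3))]
40.45
the job is handed in; nothing more can be done
None
```

The job is done and handed in at 40.5 s; it reported no verdict. The mill is on the coaster, the deck is seated lipped face up, and the three tins are stacked on it.

- **Mill:** right after placing, it was upright about 2–3 mm from the coaster's middle. In the last side view it still stands there, but the wrist view cut it off, so I have no final precise measurement.
- **Deck:** I turned it over in two quarter turns using the rest. After release it was centred at (481.5, 132.1–132.6) mm against the stand's (481.2, 131.7), about 1 mm off. Its yaw matched within about 0.4°. Its top face was level at 52.3 mm, and both pins showed in the holes.
- **Tins:** there were three of the four, found by searching the wrist, side and scene views. Measured from above as each was placed, they sat about 1–1.5 mm off the deck centre. The top tin is turned about 1.6° from the deck and lies flat, within the limits. No knocked-aside tin was noticed.
- **Bystanders:** they looked undisturbed in the views I saw; I did not measure them again. The gripper was clear of everything at the end.

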